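# Stand up the fallen egg cup and serve the egg in it

### The arm

A 7-joint arm with a two-finger parallel gripper is mounted at the origin on the work surface. World frame = base frame: x ahead of the robot, y to its left, z up, the work surface at z = 0. Lengths are in m, angles in rad, forces in N, time in s.
With the tool pointing down it reaches from about 0.425 to 1.025 m from the base axis. Payload 9.4 kg.
Tool frame: the origin (TCP) lies on the centre line of the jaws, within the pads' length; the fingertips stand 25 mm ahead of it and the grasp point (between the pads) lies 6 mm ahead of it; z points along the fingers, y is the direction in which the jaws open and shut (so a half turn about z gives the same grasp; the last joint's range is limited). The gripper opens to 85 mm and grips with 20 to 120 N. Pads are 22 mm wide; open, the fingers measure 114 mm over their backs; the gripper's body (76 mm by 85 mm) begins 54 mm behind the grasp point. The pads swing forward as they close: fully open they stand 13 mm farther back than shut.
Start: joints at [1.077, 0.599, -0.003, 1.599, 0.002, 0.943, -0.08], TCP at [0.293, -0.663, 0.256] pointing down, gripper open.
Joint ranges: [-2.57, 2.57], [-0.35, 1.97], [-1.29, 1.29], [0.11, 2.56], [-1.05, 4.19], [0.11, 1.86], [-2.63, 2.63]. Speed limits (rad/s): [2.22, 2.22, 3.01, 3.01, 3.14, 3.14, 3.14].

### API

Orientations are given as a unit quaternion [x, y, z, w].
In Python, from station import robot gives the robot as it stands. The module is installed in compiled form; this text tells all that it offers.
- The arm moves only by the tool arm_command, never from a script. Its argument "increments" is a list of rows, each an object of numbers: "dx", "dy", "dz": the shift along the tool's x, y, z normalised to -1 to 1, where 1 is 1000 mm; "ax", "ay", "az": the turn, a rotation vector about the tool's x, y, z normalised to -1 to 1, where 1 is 120 degrees; "hand": the opening, from 0 (shut) to 1 (fully open). In form: [{"dx": .., "dy": .., "dz": .., "ax": .., "ay": .., "az": .., "hand": ..}, ...]. A call has 1 to 20 rows; each row is the pose to reach, as a shift and turn from the pose commanded when the call began, along the tool's axes at that moment; what a row does not reach only later rows make up. A row lasts 1/8 s, in which the tool goes at most 62.5 mm and 10.7 degrees, less where a joint would pass 70% of its speed; a pose out of reach is approached as far as the arm can. A call with a number of a shift or a turn outside -1 to 1 is refused whole. A call with a gripper value outside its range is refused whole. The fingers move at their own pace and stop on an object; "newtons" is the grip in N (left out, the last holds). Time passes only in rows, so rows that repeat a pose let the fingers close. It gives the time, the measured TCP pose, the force and the opening at its end, in the units of the state.
- robot.state(): the state, without advancing time (a new reading comes with each control period).
- robot.get_image(name): name is "scene" or "top"; returns (picture, depth): 420x560x3 uint8, blue, green, red; 420x560 float32, m along the optical axis (not along the pixel's ray), 0 where there is no reading.
- robot.camera_model(name): a dict with "camera_matrix" (3x3 intrinsics, pixels), "k1" (the pictures are not rectified: a ray, as slopes to the right and down, at radius r is drawn at 1 + k1 r^2 times it, then the intrinsics apply), "R" (3x3) and "t" (3): a world point X has camera coordinates R X + t. Camera axes: x right, y down, z forward; pixel columns grow to the right and rows downward; lengths in m; the calibration is good to about 2 mm. A picture is of the moment at which its call begins. camera_model takes no time and is no camera call.
- robot.hand_in(): hands the job in, once; it reports no verdict.
Trained networks look in the newest picture that a camera, given by its name, has taken for a name from the list of things; names that differ only in an ending like _2 or _b are one class to them, and where a whole thing is asked for, a point or a joint stands for the part that bears it (a point fixed in the world has none). Each returns a list of dicts, best first, with "conf" (0 to 1); they miss things now and then, are a little off and sometimes report something else, mostly with a low value. They report only what shows in the picture. A call takes as long as a camera call. They do not tell look-alikes from the thing itself.
- robot.spot_in(camera, thing): "position" ([x, y, z] in m, in world coordinates, good to about 4 mm: the middle of the surface that is visible of it).
- robot.mark_of(camera, thing): "position" ([x, y, z] in m, in world coordinates, good to about 4 mm: a listed point, or the origin of a listed thing).
The state is a dict: "t": time; "qpos": joint angles; "qvel": joint speeds; "effort": joint torques, N m; "eef_pos": TCP position; "orientation": TCP orientation; "wrist_force": force on the tool from outside, world axes, zero at the start; "torque": the same for the moment, N m; "finger_gap": finger opening in m.
Only numpy, scipy, OpenCV 4.12 (cv2) and the standard library are available. Lean on these libraries where they do the work, as an engineer would, in place of code of your own. Each camera call takes 0.05 s, during which the arm holds its last target.

### The job

The wooden egg cup has toppled on the snack counter: stand it upright on the dark serving board first. Then take the large egg from the egg rack and set it gently, blunt end down as it stands now, into the top of the cup, without dropping or squeezing it hard, so that it sits centred and upright. Leave everything else where it is.

Things in the scene. Friction and masses are not known exactly. Their poses are not given: they have to be found in the camera images.
- cup_bowl (a point): Toppled wooden egg cup, 62 mm high, 90 g: square foot 52 x 52 x 8, stem 30 across, 14 long, bowl 52 across outside (straight wall), 40 long, cavity 38 across, 18 deep. Point on the axis half-way along the bowl, 42 above the underside, 20 below the rim. z runs from foot to mouth: level, roughly to +y, 26 above the counter at the start; up when righted. Grip it across the bowl, tool tilted.
- egg_centre (a point): Large egg, 44 mm across, 58 high, 60 g, standing blunt end down in a rack hole, loosely. Point on its axis, half-way up (29 from the blunt end; widest 2 below it), 20 above the rack's top. z to the pointed end. Seated in the cup it lies 36 above cup_bowl, 16 above the rim: fingers reaching further below it hit the rim. Cracks at about 40 N of grip; 8 to 12 N is plenty.
- board_top (a point): Dark wooden serving board, 200 mm (its x) by 220 mm (its y), 12 mm thick, fixed, lying on the counter left or right of the cup; the point is the centre of its top face, z up. The shaker and the spoon lie near its two y ends; the middle is free.
- rack: Fixed light-wood egg rack, 260 mm (its x) by 70 mm by 38 mm high, on the other side from the board. Three round holes, 33 mm across, on its long axis at x = -85, 0 and +85 mm; one holds the large egg, the others small eggs. Origin at the centre of its underside; z up. Grip an egg across the rack (along the rack's y).
- small_egg_a_centre (a point): Small egg, 37 mm across, 47 mm high, in another hole of the rack; point at its centre. Leave alone.
- small_egg_b_centre (a point): Like the other small egg, in the remaining hole. Leave alone.
- shaker_mid (a point): Steel salt shaker, 38 mm across, 60 mm high, standing on the board near its -y end; point half-way up. Leave alone.
- spoon_mid (a point): Steel spoon, 130 mm long, 6 mm high, lying on the board along its +y edge, roughly along the board's x; point at its middle, on its underside. Leave alone.
- tumbler_mid (a point): Metal tumbler, 68 mm across, 75 mm high, standing on the counter beyond the cup; point half-way up. Leave alone.
- jar_mid (a point): Amber glass jar with steel lid, 72 mm across, 100 mm high, standing on the counter beyond the cup; point half-way up. Leave alone.
Things that resemble listed ones, but are neither listed nor needed, are in the scene too. What is shaped like the part that bears cup_bowl but pink or red is not meant.

How it is judged:
On the way, in this order (a step that is already met when the one before it is completed fails the run):
1. the cup stands upright on the board, released and still (angle between cup_bowl's own z axis and vertical below 0.12 rad and x of cup_bowl in the frame of board_top between -0.085 and 0.085 m and y of cup_bowl in the frame of board_top between -0.095 and 0.095 m and z of cup_bowl in the frame of board_top between 0.037 and 0.047 m and linear speed of cup below 0.02 m/s and contact force between the fingers and cup below 0.1 N), for 0.2 s.
2. the large egg, still held by the fingers, is brought down into the cup's mouth to within about 10 mm of its seat (horizontal distance between egg_centre and cup_bowl below 0.012 m and z of egg_centre in the frame of cup_bowl between 0.025 and 0.046 m and contact force between the fingers and egg above 0.3 N), for 0.05 s.
At the end, for the whole second after the job is handed in: Cup upright (7 degrees) on the board, its centre 15 mm or more inside the edges; the large egg in its mouth, centred within 4 mm on each axis, fully down (centre 29 to 40 mm above the bowl's middle), pointed end up within 15 degrees; both at rest and released (all of step 1 and x of egg_centre in the frame of cup_bowl between -0.004 and 0.004 m and y of egg_centre in the frame of cup_bowl between -0.004 and 0.004 m and z of egg_centre in the frame of cup_bowl between 0.029 and 0.04 m and angle between egg_centre's own z axis and vertical below 0.26 rad and linear speed of egg below 0.02 m/s and angular speed of egg below 0.2 rad/s and contact force between the fingers and egg below 0.1 N); the robot touches nothing.
It fails at once if the large egg is squeezed: the forces on it add up to more than 80 N (about 40 N a finger) (contact force between egg and anything else above 80 N).
It fails at once if a bystander (small eggs, shaker, spoon, tumbler, jar) is moved by more than 30 mm (distance of any of small_egg_a_centre, small_egg_b_centre, shaker_mid, spoon_mid, tumbler_mid, jar_mid from where it was at the start of the episode above 0.03 m).
It also fails if it takes over 64 s, if anything falls off the work surface, if the arm or the gripper's body presses on something with over 40 N, if the wrist force passes 120 N, or if a joint passes its speed limit or range.

## Working session

There is one attempt and no reset: what is moved stays moved. The work goes in short steps, Python scripts to look and compute and a tool call to move; the robot and the scene stay as the last step left them, time stands still between calls to the robot, and variables do not carry over. Pictures are saved under pics/ and viewed, and the job is handed in when it is done.

Besides the shell and the picture viewer there is one more tool, called after "Call:" as name(argument=value, ...), one argument or row to a line, values as JSON. arm_command: Moves the arm, as the interface text tells. Scaled input: -1 to 1 covers 1000 mm each way for a shift and 120 degrees each way for a turn. Its arguments: {"type":"object","properties":{"increments":{"type":"array"},"newtons":{"type":"number"}},"required":["increments"]}

```bash
mkdir -p pics; ls; cat > h.py <<'E'
from station import robot
import numpy as np, cv2
from scipy.spatial.transform import Rotation as Rn
np.set_printoptions(precision=4,suppress=True)
def snap(cam,name):
    im,d=robot.get_image(cam); cv2.imwrite(f'pics/{name}.png',im); np.save(f'pics/{name}.npy',d); return im,d
def cloud(cam,d):
    m=robot.camera_model(cam);K=np.array(m['camera_matrix']);k1=m['k1']
    h,w=d.shape;u,v=np.meshgrid(np.arange(w),np.arange(h))
    pts=np.stack([u,v],-1).reshape(-1,1,2).astype(np.float64)
    n=cv2.undistortPoints(pts,K,np.array([k1,0,0,0,0.])).reshape(h,w,2)
    P=np.dstack([n[...,0]*d,n[...,1]*d,d])
    return (P-np.array(m['t']))@np.array(m['R'])   # R^T (P-t)
def proj(cam,X):
    m=robot.camera_model(cam)
    r,_=cv2.Rodrigues(np.array(m['R']));p,_=cv2.projectPoints(np.array(X,float).reshape(-1,1,3),r,np.array(m['t']),np.array(m['camera_matrix']),np.array([m['k1'],0,0,0,0.]));return p.reshape(-1,2)
E
python3 - <<'E'
from h import *
for c in('scene','top'):
    snap(c,c+'0')
    for t in('cup_bowl','egg_centre','board_top','rack','small_egg_a_centre','shaker_mid','spoon_mid','tumbler_mid','jar_mid'):
        for r in robot.mark_of(c,t): 
            p=np.array(r['position']);print(c,t,round(r['conf'],2),p,proj(c,p)[0].round())
s=robot.state();print(s)
E
```

```text
pics
scene cup_bowl 0.92 [ 0.3829 -0.0771  0.0286] [312. 164.]
scene cup_bowl 0.75 [ 0.503  -0.0172  0.0291] [294. 196.]
scene cup_bowl 0.71 [0.6443 0.0292 0.0301] [264. 233.]
scene cup_bowl 0.65 [ 0.623  -0.322   0.0384] [195. 152.]
scene egg_centre 0.67 [0.5923 0.2768 0.0558] [352. 285.]
scene board_top 0.68 [ 0.5643 -0.2373  0.012 ] [229. 166.]
scene rack 0.66 [ 0.5089  0.2546 -0.0019] [365. 271.]
scene small_egg_a_centre 0.59 [0.4256 0.2388 0.0459] [387. 238.]
scene shaker_mid 0.78 [ 0.62   -0.3231  0.0392] [196. 151.]
scene spoon_mid 0.62 [ 0.5737 -0.1468  0.0126] [245. 185.]
scene tumbler_mid 0.87 [0.7747 0.0096 0.0388] [216. 254.]
scene jar_mid 0.59 [ 0.7184 -0.1354  0.0499] [202. 203.]
top cup_bowl 0.83 [0.6464 0.0227 0.0229] [269. 197.]
top cup_bowl 0.78 [ 0.5101 -0.0155  0.0296] [285. 257.]
top egg_centre 0.58 [0.5909 0.2824 0.0588] [149. 218.]
top board_top 0.77 [ 0.5628 -0.2394  0.0126] [383. 235.]
top rack 0.75 [ 0.5097  0.2547 -0.0026] [168. 256.]
top small_egg_a_centre 0.66 [0.4276 0.2341 0.0481] [168. 294.]
top shaker_mid 0.68 [ 0.6281 -0.3235  0.0426] [423. 205.]
top shaker_mid 0.16 [ 0.5046 -0.0166  0.0258] [285. 260.]
top spoon_mid 0.51 [ 0.5755 -0.1512  0.0127] [345. 229.]
top tumbler_mid 0.61 [0.7707 0.0139 0.0363] [273. 143.]
top jar_mid 0.69 [ 0.713  -0.1321  0.0533] [338. 166.]
{'t': 1.0, 'qpos': array([ 1.0773,  0.5993, -0.0025,  1.5994,  0.0018,  0.9429, -0.0798]), 'qvel': array([-0.0008, -0.0003, -0.0012,  0.0002,  0.0007, -0.0011,  0.0006]), 'effort': array([  0.0001, -77.6247,   1.5638, -25.8394,   0.0124,   0.0019,
         0.    ]), 'eef_pos': array([ 0.2935, -0.6629,  0.2563]), 'orientation': array([ 0.9784,  0.2069, -0.    ,  0.    ]), 'wrist_force': array([-1.0857,  0.2798,  0.0827]), 'torque': array([0.0382, 0.0105, 0.083 ]), 'finger_gap': 0.08527516869976336}
```

View pics/top0.png

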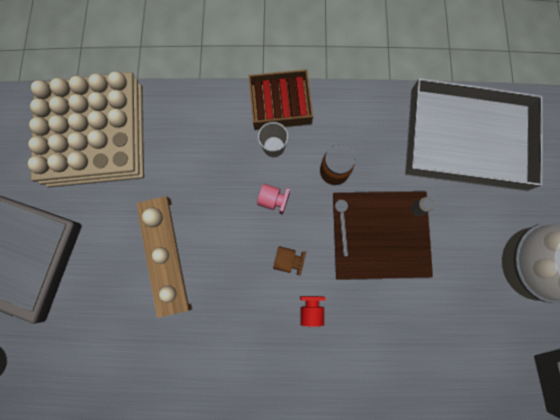

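View pics/scene0.png

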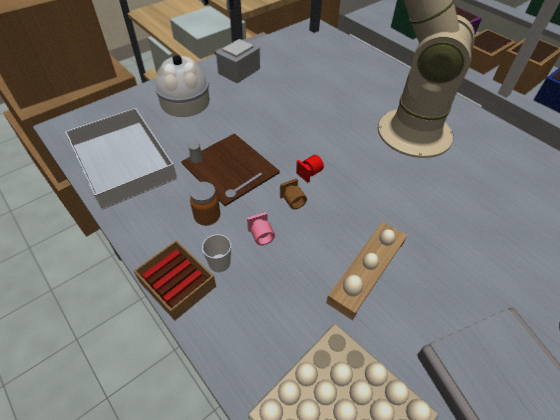

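```bash
cat > m.py <<'E'
from h import *
for c in('scene','top'):
    im=cv2.imread(f'pics/{c}0.png');P=cloud(c,np.load(f'pics/{c}0.npy'))
    sel=(abs(P[...,0]-.505)<.07)&(abs(P[...,1]+.02)<.075)&(P[...,2]>.008)
    b=im.astype(int);print(c,sel.sum(),P[sel].min(0),P[sel].max(0))
    Q=P[sel]
    hist=np.histogram(Q[:,2],bins=np.arange(0,.065,.005));print(hist[0])
    for lo in(.04,.045,.03):
        q=Q[Q[:,2]>lo][:,:2].astype(np.float32);r=cv2.minAreaRect(q);print(lo,np.array(r[0]),np.array(r[1]),r[2])
        print(cv2.boxPoints(r))
    cx=slice(*( (235,285) if c=='top' else (170,220)));cy=slice(*((260,320) if c=='top' else (270,320)))
    cv2.imwrite(f'pics/crop_{c}.png',cv2.resize(im[cx,cy],None,fx=10,fy=10,interpolation=cv2.INTER_NEAREST))
    # rack top + board top heights
    for nm,(x,y,rx,ry),(z0,z1) in(('rack',(.51,.255,.17,.09),(.033,.042)),('board',(.563,-.24,.14,.15),(.008,.016))):
        s=(abs(P[...,0]-x)<rx)&(abs(P[...,1]-y)<ry)&(P[...,2]>z0)&(P[...,2]<z1)
        q=P[s];r=cv2.minAreaRect(q[:,:2].astype(np.float32));print(nm,len(q),np.median(q[:,2]),np.array(r[0]),np.array(r[1]),r[2])
    for nm,x,y in(('egg',.591,.28),('a',.426,.237),('b',.51,.255)):
        s=(np.hypot(P[...,0]-x,P[...,1]-y)<.03)&(P[...,2]>.05)
        q=P[s];A=np.c_[2*q,np.ones(len(q))]
        sol=np.linalg.lstsq(A,(q**2).sum(1),rcond=None)[0]
        print(nm,len(q),q.mean(0),q[:,:2].min(0),q[:,:2].max(0),q[:,2].max(),'sph',sol[:3])
E
python3 m.py
```

```text
scene 521 [ 0.4693 -0.0601  0.0081] [0.5334 0.0124 0.0554]
[  0  24  42  33  25  22  31  42  72  98 130   2]
0.04 [ 0.5031 -0.0252] [0.0645 0.0521] 76.49356079101562
[[ 0.4702 -0.0505]
 [ 0.5208 -0.0627]
 [ 0.5359  0.    ]
 [ 0.4853  0.0122]]
0.045 [ 0.5023 -0.0251] [0.064  0.0521] 78.16172790527344
[[ 0.4703 -0.0511]
 [ 0.5213 -0.0618]
 [ 0.5344  0.0009]
 [ 0.4834  0.0116]]
0.03 [ 0.5026 -0.0252] [0.0652 0.0541] 75.09781646728516
[[ 0.4681 -0.0497]
 [ 0.5204 -0.0637]
 [ 0.5371 -0.0007]
 [ 0.4848  0.0132]]
rack 2135 0.038107674180247755 [0.5091 0.2571] [0.2634 0.0709] 13.692422866821289
board 3299 0.012291585204709365 [ 0.5629 -0.2385] [0.2865 0.2826] 89.3963394165039
egg 333 [0.5994 0.2818 0.073 ] [0.5757 0.259 ] [0.6142 0.2994] 0.08958508044138756 sph [0.5918 0.2776 0.0634]
a 167 [0.4332 0.2399 0.0629] [0.4163 0.22  ] [0.4464 0.2555] 0.07367112628604308 sph [0.4275 0.2373 0.0552]
b 183 [0.5154 0.2604 0.0631] [0.4976 0.2408] [0.529  0.2758] 0.07447527274521415 sph [0.5094 0.2573 0.0552]
top 1601 [ 0.4632 -0.0589  0.0122] [0.5341 0.0103 0.9343]
[  0   0   1   1   1  14  34  90  99 16
[... 200 characters left out ...]
6
[[ 0.4599 -0.0542]
 [ 0.5221 -0.0596]
 [ 0.5277  0.0053]
 [ 0.4655  0.0107]]
0.03 [ 0.4958 -0.0234] [0.0621 0.0668] 77.5887451171875
[[ 0.4565 -0.0466]
 [ 0.5217 -0.0609]
 [ 0.535  -0.0002]
 [ 0.4698  0.0141]]
rack 2902 0.03748591953897112 [0.5108 0.2584] [0.2609 0.0729] 14.284184455871582
board 7674 0.01129006048233459 [ 0.563  -0.2389] [0.2897 0.284 ] 88.3490982055664
egg 335 [0.5907 0.2718 0.0741] [0.5716 0.2552] [0.6145 0.2943] 0.08857372484112465 sph [0.593  0.2773 0.0637]
a 217 [0.4283 0.2335 0.064 ] [0.412  0.2191] [0.4439 0.2525] 0.07369414936242578 sph [0.4281 0.2369 0.0554]
b 223 [0.5092 0.2529 0.0637] [0.4925 0.2384] [0.5273 0.2708] 0.07397018301188053 sph [0.5099 0.2566 0.0549]
```

```bash
ls pics
```

```text
crop_scene.png
crop_top.png
scene0.npy
scene0.png
top0.npy
top0.png
```

View pics/crop_top.png

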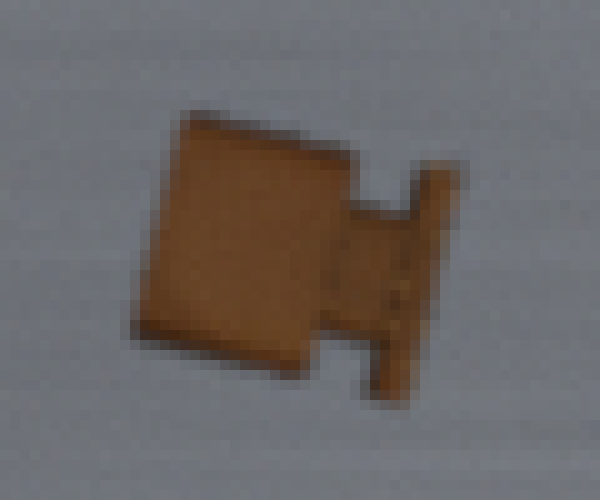

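```bash
cat > m2.py <<'E'
from h import *
from scipy.optimize import least_squares
A=[]
for c in('scene','top'):
    P=cloud(c,np.load(f'pics/{c}0.npy'));s=(abs(P[...,0]-.505)<.05)&(abs(P[...,1]+.02)<.06)&(P[...,2]>.02)&(P[...,2]<.06);A.append(P[s])
for Q in A+[np.vstack(A)]:
    q=Q[(Q[:,1]>-.028)]
    # cylinder r=.026, axis level z0, yaw th
    def f(p):
        th=p[1];n=np.array([np.cos(th),-np.sin(th)])
        e=(q[:,:2]-[p[0],-.0145])@n
        r=np.hypot(e,q[:,2]-p[2])-.026
        return r
    r=least_squares(f,[.505,.22,.026],loss='soft_l1',f_scale=.001);th=r.x[1];ax=np.array([np.sin(th),np.cos(th)])
    l=(Q[:,:2]-[r.x[0],-.0145])@ax
    print(r.x,np.degrees(th),np.percentile(l,[.5,2,98,99.5]),len(q))
E
python3 m2.py
```

```text
[0.5047 0.2354 0.0263] 13.484585817450352 [-0.0427 -0.0405  0.0206  0.0214] 232
[0.506  0.2232 0.0257] 12.787253207927545 [-0.0415 -0.0408  0.0189  0.0198] 371
[0.5057 0.2201 0.0258] 12.611286147915665 [-0.0418 -0.0407  0.0198  0.0206] 603
```

```bash
cat >> h.py <<'E'
def pose():
    s=robot.state();return np.array(s['eef_pos']),Rn.from_quat(s['orientation'])
def rel(p0,R0,p,R):
    return np.r_[R0.inv().apply(np.array(p)-p0),np.degrees((R0.inv()*R).as_rotvec())/120]
yaw=np.radians(12.9);A=np.array([np.sin(yaw),np.cos(yaw),0]);H=np.array([np.cos(yaw),-np.sin(yaw),0]);Z=np.array([0,0,1.])
def Rcup(t): # t tilt at grasp, deg ; tool z=-sin t A - cos t Z
    t=np.radians(t);d=-np.sin(t)*A-np.cos(t)*Z;return Rn.from_matrix(np.c_[np.cross(H,d),H,d]),d
CB=np.array([.5055,-.0145,.026])
E
python3 - <<'E'
from h import *
p0,R0=pose();R,d=Rcup(45)
for k in(.006,.08,.15): 
  print(k,CB-k*d)
print(rel(p0,R0,CB-.2*d,Rcup(0)[0]),CB-.2*d)
print(rel(p0,R0,CB-.2*d,R))
E
```

```text
0.006 [ 0.5064 -0.0104  0.0302]
0.08 [0.5181 0.0406 0.0826]
0.15 [0.5292 0.0889 0.1321]
[ 0.541  -0.6203  0.0889  0.      0.     -0.4435] [0.5371 0.1234 0.1674]
[ 0.541  -0.6203  0.0889 -0.1739 -0.3471 -0.4198]
```

Call:
arm_command(
  increments=[
    {"dx": 0.27, "dy": -0.31, "dz": 0.0, "ax": 0, "ay": 0, "az": -0.22, "hand": 1},
    {"dx": 0.27, "dy": -0.31, "dz": 0.0, "ax": 0, "ay": 0, "az": -0.22},
    {"dx": 0.27, "dy": -0.31, "dz": 0.0, "ax": 0, "ay": 0, "az": -0.22},
    {"dx": 0.541, "dy": -0.62, "dz": 0.04, "ax": -0.174, "ay": -0.347, "az": -0.42},
    {"dx": 0.541, "dy": -0.62, "dz": 0.04, "ax": -0.174, "ay": -0.347, "az": -0.42},
    {"dx": 0.541, "dy": -0.62, "dz": 0.04, "ax": -0.174, "ay": -0.347, "az": -0.42},
    {"dx": 0.541, "dy": -0.62, "dz": 0.04, "ax": -0.174, "ay": -0.347, "az": -0.42},
    {"dx": 0.541, "dy": -0.62, "dz": 0.04, "ax": -0.174, "ay": -0.347, "az": -0.42},
    {"dx": 0.541, "dy": -0.62, "dz": 0.04, "ax": -0.174, "ay": -0.347, "az": -0.42},
    {"dx": 0.541, "dy": -0.62, "dz": 0.04, "ax": -0.174, "ay": -0.347, "az": -0.42},
    {"dx": 0.541, "dy": -0.62, "dz": 0.04, "ax": -0.174, "ay": -0.347, "az": -0.42},
    {"dx": 0.541, "dy": -0.62, "dz": 0.04, "ax": -0.174, "ay": -0.347, "az": -0.42},
    {"dx": 0.541, "dy": -0.62, "dz": 0.04, "ax": -0.174, "ay": -0.347, "az": -0.42},
    {"dx": 0.541, "dy": -0.62, "dz": 0.04, "ax": -0.174, "ay": -0.347, "az": -0.42},
    {"dx": 0.541, "dy": -0.62, "dz": 0.04, "ax": -0.174, "ay": -0.347, "az": -0.42},
    {"dx": 0.541, "dy": -0.62, "dz": 0.04, "ax": -0.174, "ay": -0.347, "az": -0.42},
  ],
)

```text
validation failed for argument at $.in...
```

```bash
python3 - <<'E'
from h import *
p0,R0=pose();s=robot.state();print(s['t'],s['qpos'],p0,R0.as_matrix()[:,2],R0.as_matrix()[:,1],s['wrist_force'])
R,d=Rcup(45);print(H,d)
for k in(.12,.006):print(rel(p0,R0,CB-k*d,R))
E
```

```text
1.0 [ 1.0773  0.5993 -0.0025  1.5994  0.0018  0.9429 -0.0798] [ 0.2935 -0.6629  0.2563] [ 0. -0. -1.] [ 0.4049 -0.9144  0.    ] [-1.0857  0.2798  0.0827]
[ 0.9748 -0.2233  0.    ] [-0.1579 -0.6893 -0.7071]
[ 0.5072 -0.575   0.1454 -0.1739 -0.3471 -0.4198]
[ 0.4589 -0.5105  0.226  -0.1739 -0.3471 -0.4198]
```

Call:
arm_command(
  increments=[
    {"dx": 0.27, "dy": -0.31, "dz": 0.0, "ax": 0, "ay": 0, "az": -0.22, "hand": 1},
    {"dx": 0.27, "dy": -0.31, "dz": 0.0, "ax": 0, "ay": 0, "az": -0.22, "hand": 1},
    {"dx": 0.27, "dy": -0.31, "dz": 0.0, "ax": 0, "ay": 0, "az": -0.22, "hand": 1},
    {"dx": 0.541, "dy": -0.62, "dz": 0.04, "ax": -0.174, "ay": -0.347, "az": -0.42, "hand": 1},
    {"dx": 0.541, "dy": -0.62, "dz": 0.04, "ax": -0.174, "ay": -0.347, "az": -0.42, "hand": 1},
    {"dx": 0.541, "dy": -0.62, "dz": 0.04, "ax": -0.174, "ay": -0.347, "az": -0.42, "hand": 1},
    {"dx": 0.541, "dy": -0.62, "dz": 0.04, "ax": -0.174, "ay": -0.347, "az": -0.42, "hand": 1},
    {"dx": 0.541, "dy": -0.62, "dz": 0.04, "ax": -0.174, "ay": -0.347, "az": -0.42, "hand": 1},
    {"dx": 0.541, "dy": -0.62, "dz": 0.04, "ax": -0.174, "ay": -0.347, "az": -0.42, "hand": 1},
    {"dx": 0.541, "dy": -0.62, "dz": 0.04, "ax": -0.174, "ay": -0.347, "az": -0.42, "hand": 1},
    {"dx": 0.541, "dy": -0.62, "dz": 0.04, "ax": -0.174, "ay": -0.347, "az": -0.42, "hand": 1},
    {"dx": 0.541, "dy": -0.62, "dz": 0.04, "ax": -0.174, "ay": -0.347, "az": -0.42, "hand": 1},
    {"dx": 0.541, "dy": -0.62, "dz": 0.04, "ax": -0.174, "ay": -0.347, "az": -0.42, "hand": 1},
    {"dx": 0.541, "dy": -0.62, "dz": 0.04, "ax": -0.174, "ay": -0.347, "az": -0.42, "hand": 1},
    {"dx": 0.541, "dy": -0.62, "dz": 0.04, "ax": -0.174, "ay": -0.347, "az": -0.42, "hand": 1},
  ],
)

```text
t: 2.88
eef_pos: [0.538, 0.1279, 0.2152]
orientation: [0.721, 0.578, -0.298, 0.238]
wrist_force: [-0.3, -0.2, -0.3]
finger_gap: 0.0853
```

```bash
cat > st.py <<'E'
from h import *
p0,R0=pose();s=robot.state();print(s['t'],s['qpos'],p0,R0.as_matrix()[:,2],R0.as_matrix()[:,1],s['wrist_force'],s['finger_gap'])
E
cat > a.py <<'E'
from st import *
R,d=Rcup(45);print(H,d)
for k in(.12,.006):print(rel(p0,R0,CB-k*d,R))
E
python3 a.py
```

```text
2.875 [-0.5576  0.6846 -0.0744  1.8186  0.5476  1.3299 -1.1767] [0.538  0.1279 0.2152] [-0.1539 -0.6878 -0.7094] [ 0.9759 -0.2181 -0.0003] [-0.2769 -0.1661 -0.2932] 0.0852588464114731
[ 0.9748 -0.2233  0.    ] [-0.1579 -0.6893 -0.7071]
[ 0.0301 -0.0002  0.1172  0.0017 -0.0016  0.0019]
[ 0.0297 -0.0006  0.2312  0.0017 -0.0016  0.0019]
```

Call:
arm_command(
  increments=[
    {"dx": 0.03, "dy": 0, "dz": 0.06, "ax": 0.002, "ay": -0.002, "az": 0.002, "hand": 1},
    {"dx": 0.03, "dy": 0, "dz": 0.117, "ax": 0.002, "ay": -0.002, "az": 0.002, "hand": 1},
    {"dx": 0.03, "dy": 0, "dz": 0.15, "ax": 0.002, "ay": -0.002, "az": 0.002, "hand": 1},
    {"dx": 0.03, "dy": 0, "dz": 0.15, "ax": 0.002, "ay": -0.002, "az": 0.002, "hand": 1},
  ],
)

```text
t: 3.38
eef_pos: [0.517, 0.0374, 0.0883]
orientation: [0.724, 0.572, -0.304, 0.239]
wrist_force: [-0.2, 0.2, 0.2]
finger_gap: 0.0852
```

```bash
python3 a.py; python3 -c "
from h import *
im,_=snap('scene','s1');cv2.imwrite('pics/s1c.png',cv2.resize(im[90:290,180:430],None,fx=3,fy=3))"
```

```text
3.375 [-0.4865  0.8301 -0.0229  1.9926  0.6758  1.0389 -1.308 ] [0.517  0.0374 0.0883] [-0.1665 -0.6929 -0.7015] [ 0.9728 -0.2315 -0.0022] [-0.2338  0.194   0.1708] 0.085212032794353
[ 0.9748 -0.2233  0.    ] [-0.1579 -0.6893 -0.7071]
[ 0.0061  0.0001 -0.0384 -0.0036  0.0038 -0.0021]
[ 0.007   0.001   0.0756 -0.0036  0.0038 -0.0021]
```

View pics/s1c.png

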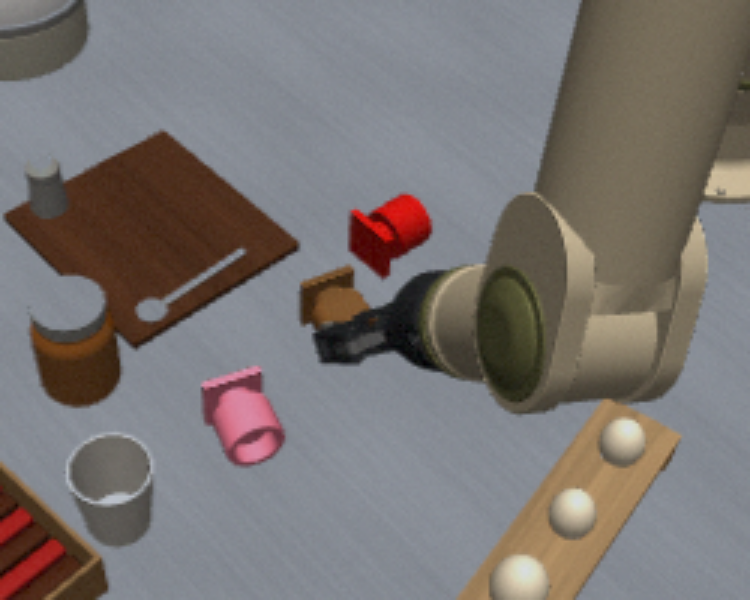

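```bash
python3 a.py|tail -1; cat >> h.py <<'E'
def track(c,inc):
    p,R=c;inc=np.array(inc,float);return p+R.apply(inc[:3]),R*Rn.from_rotvec(np.radians(inc[3:]*120))
E
python3 - <<'E'
from h import *
c=(np.array([0.2935,-0.6629,.2563]),Rn.from_quat([.9784,.2069,0,0]))
c=track(c,[.541,-.62,.04,-.174,-.347,-.42]);print(c[0])
c=track(c,[.03,0,.15,.002,-.002,.002]);print(c[0],c[1].as_quat())
R,d=Rcup(45);print(rel(*c,CB-.006*d,R))
E
```

```text
[ 0.0059  0.0002  0.0776 -0.0026  0.0026 -0.0021]
[0.5372 0.123  0.2163]
[0.5183 0.0403 0.089 ] [ 0.7235  0.5733 -0.3014  0.2389]
[ 0.0051  0.      0.0783 -0.0018  0.0019 -0.0019]
```

Call:
arm_command(
  increments=[
    {"dx": 0.005, "dy": 0, "dz": 0.03, "ax": -0.002, "ay": 0.002, "az": -0.002, "hand": 1},
    {"dx": 0.005, "dy": 0, "dz": 0.06, "ax": -0.002, "ay": 0.002, "az": -0.002, "hand": 1},
    {"dx": 0.005, "dy": 0, "dz": 0.078, "ax": -0.002, "ay": 0.002, "az": -0.002, "hand": 1},
    {"dx": 0.005, "dy": 0, "dz": 0.078, "ax": -0.002, "ay": 0.002, "az": -0.002, "hand": 1},
    {"dx": 0.005, "dy": 0, "dz": 0.078, "ax": -0.002, "ay": 0.002, "az": -0.002, "hand": 1},
  ],
)

```text
t: 4.05
eef_pos: [0.5072, -0.0091, 0.031]
orientation: [0.723, 0.576, -0.298, 0.239]
wrist_force: [0.7, 0.0, 0.0]
finger_gap: 0.0853
```

```bash
python3 a.py; python3 -c "
from h import *
im,_=snap('scene','s2');cv2.imwrite('pics/s2c.png',cv2.resize(im[130:230,240:390],None,fx=5,fy=5))"
```

```text
4.05 [-0.4531  0.9111  0.019   2.0618  0.7816  0.8852 -1.3886] [ 0.5072 -0.0091  0.031 ] [-0.156  -0.6886 -0.7081] [ 0.975  -0.222   0.0011] [0.7289 0.0302 0.0159] 0.08533595350796278
[ 0.9748 -0.2233  0.    ] [-0.1579 -0.6893 -0.7071]
[-0.0003 -0.0003 -0.1124  0.0008 -0.0007  0.0001]
[-0.0005 -0.0005  0.0016  0.0008 -0.0007  0.0001]
```

View pics/s2c.png

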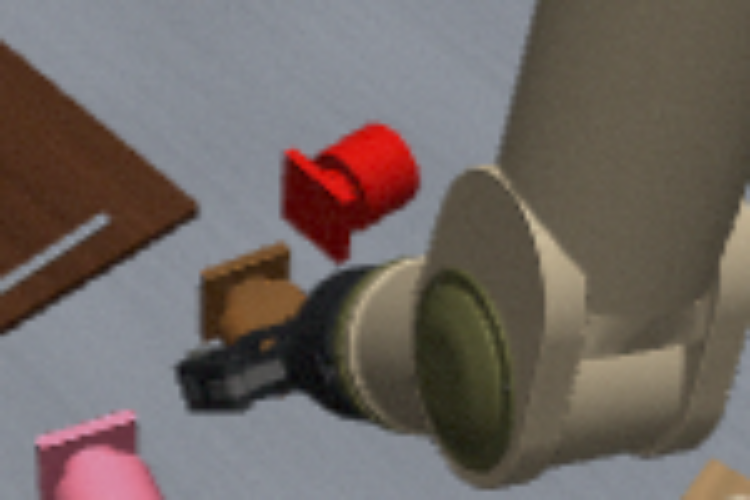

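Call:
arm_command(
  increments=[
    {"dx": 0, "dy": 0, "dz": 0, "ax": 0, "ay": 0, "az": 0, "hand": 0.5},
    {"dx": 0, "dy": 0, "dz": 0, "ax": 0, "ay": 0, "az": 0, "hand": 0.3},
    {"dx": 0, "dy": 0, "dz": 0, "ax": 0, "ay": 0, "az": 0, "hand": 0.3},
    {"dx": 0, "dy": 0, "dz": 0, "ax": 0, "ay": 0, "az": 0, "hand": 0.3},
    {"dx": 0, "dy": 0, "dz": 0, "ax": 0, "ay": 0, "az": 0, "hand": 0.3},
    {"dx": 0, "dy": 0, "dz": 0, "ax": 0, "ay": 0, "az": 0, "hand": 0.3},
  ],
  newtons=40,
)

```text
t: 4.85
eef_pos: [0.5067, -0.0098, 0.0309]
orientation: [0.722, 0.576, -0.299, 0.239]
wrist_force: [-0.0, 3.5, 6.1]
finger_gap: 0.0505
```

```bash
python3 a.py
```

```text
4.85 [-0.4529  0.9116  0.0196  2.0629  0.7822  0.885  -1.3892] [ 0.5067 -0.0098  0.0309] [-0.1568 -0.6893 -0.7073] [ 0.975  -0.2224  0.0006] [-0.0472  3.4965  6.1166] 0.05046629471668671
[ 0.9748 -0.2233  0.    ] [-0.1579 -0.6893 -0.7071]
[ 0.0001  0.     -0.1131  0.0005 -0.0001  0.0001]
[ 0.     -0.0001  0.0009  0.0005 -0.0001  0.0001]
```

```bash
cat > b.py <<'E'
from h import *
c=(np.array([0.2935,-0.6629,.2563]),Rn.from_quat([.9784,.2069,0,0]))
c=track(c,[.541,-.62,.04,-.174,-.347,-.42]);
c=track(c,[.03,0,.15,.002,-.002,.002])
c=track(c,[.005,0,.078,-.002,.002,-.002]);print(c[0])
T=np.array([.54,-.225,.054])
R45,d=Rcup(45);Rf,df=Rcup(-45);R0=Rcup(0)[0]
print('lift',rel(*c,CB+[0,0,.15]-.007*d,R45))
print('mid',rel(*c,np.array([.52,-.10,.23]),R0))
print('over',rel(*c,T+[0,0,.12]-.007*df,Rf))
E
python3 b.py
```

```text
[ 0.5065 -0.0102  0.0305]
lift [-0.106   0.0001 -0.1067  0.0002 -0.0001  0.0001]
mid [-0.2008  0.0332 -0.0813  0.0001  0.3749  0.0002]
over [-0.2513  0.0806  0.0413  0.0001  0.7499  0.0002]
```

Call:
arm_command(
  increments=[
    {"dx": -0.02, "dy": 0, "dz": -0.02, "ax": 0, "ay": 0, "az": 0, "hand": 0.3},
    {"dx": -0.06, "dy": 0, "dz": -0.06, "ax": 0, "ay": 0, "az": 0, "hand": 0.3},
    {"dx": -0.106, "dy": 0, "dz": -0.107, "ax": 0, "ay": 0, "az": 0, "hand": 0.3},
    {"dx": -0.15, "dy": 0.01, "dz": -0.11, "ax": 0, "ay": 0.08, "az": 0, "hand": 0.3},
    {"dx": -0.16, "dy": 0.02, "dz": -0.105, "ax": 0, "ay": 0.16, "az": 0, "hand": 0.3},
    {"dx": -0.18, "dy": 0.025, "dz": -0.095, "ax": 0, "ay": 0.24, "az": 0, "hand": 0.3},
    {"dx": -0.19, "dy": 0.03, "dz": -0.085, "ax": 0, "ay": 0.31, "az": 0, "hand": 0.3},
    {"dx": -0.2, "dy": 0.033, "dz": -0.081, "ax": 0, "ay": 0.375, "az": 0, "hand": 0.3},
    {"dx": -0.21, "dy": 0.042, "dz": -0.06, "ax": 0, "ay": 0.45, "az": 0, "hand": 0.3},
    {"dx": -0.22, "dy": 0.05, "dz": -0.04, "ax": 0, "ay": 0.52, "az": 0, "hand": 0.3},
    {"dx": -0.23, "dy": 0.06, "dz": -0.02, "ax": 0, "ay": 0.59, "az": 0, "hand": 0.3},
    {"dx": -0.24, "dy": 0.07, "dz": 0.01, "ax": 0, "ay": 0.66, "az": 0, "hand": 0.3},
    {"dx": -0.25, "dy": 0.08, "dz": 0.03, "ax": 0, "ay": 0.72, "az": 0, "hand": 0.3},
    {"dx": -0.251, "dy": 0.081, "dz": 0.041, "ax": 0, "ay": 0.75, "az": 0, "hand": 0.3},
    {"dx": -0.251, "dy": 0.081, "dz": 0.041, "ax": 0, "ay": 0.75, "az": 0, "hand": 0.3},
    {"dx": -0.251, "dy": 0.081, "dz": 0.041, "ax": 0, "ay": 0.75, "az": 0, "hand": 0.3},
  ],
)

```text
t: 6.85
eef_pos: [0.5395, -0.2283, 0.1796]
orientation: [0.722, 0.577, 0.299, -0.238]
wrist_force: [-0.3, -0.1, -0.6]
finger_gap: 0.0506
```

```bash
cat >> b.py <<'E'
c=track(c,[-.251,.081,.041,0,.75,0]);print(c[0])
print('place',rel(*c,T-.007*df,Rf))
E
python3 b.py;python3 a.py; python3 -c "
from h import *
im,_=snap('scene','s3');cv2.imwrite('pics/s3c.png',cv2.resize(im[80:280,150:400],None,fx=3,fy=3))"
```

```text
[ 0.5065 -0.0102  0.0305]
lift [-0.106   0.0001 -0.1067  0.0002 -0.0001  0.0001]
mid [-0.2008  0.0332 -0.0813  0.0001  0.3749  0.0002]
over [-0.2513  0.0806  0.0413  0.0001  0.7499  0.0002]
[ 0.5394 -0.2295  0.179 ]
place [-0.0852 -0.0004  0.0846 -0.0001 -0.0001  0.0002]
6.85 [ 1.0922  0.8302 -0.7361  1.8453 -0.3084  0.8695  0.488 ] [ 0.5395 -0.2283  0.1796] [ 0.1566  0.6891 -0.7076] [ 0.9752 -0.2213  0.0003] [-0.2731 -0.1276 -0.559 ] 0.05059998478296969
[ 0.9748 -0.2233  0.    ] [-0.1579 -0.6893 -0.7071]
[ 0.1537 -0.0803  0.2506  0.0002 -0.7497  0.0011]
[ 0.0397 -0.0805  0.2507  0.0002 -0.7497  0.0011]
```

View pics/s3c.png

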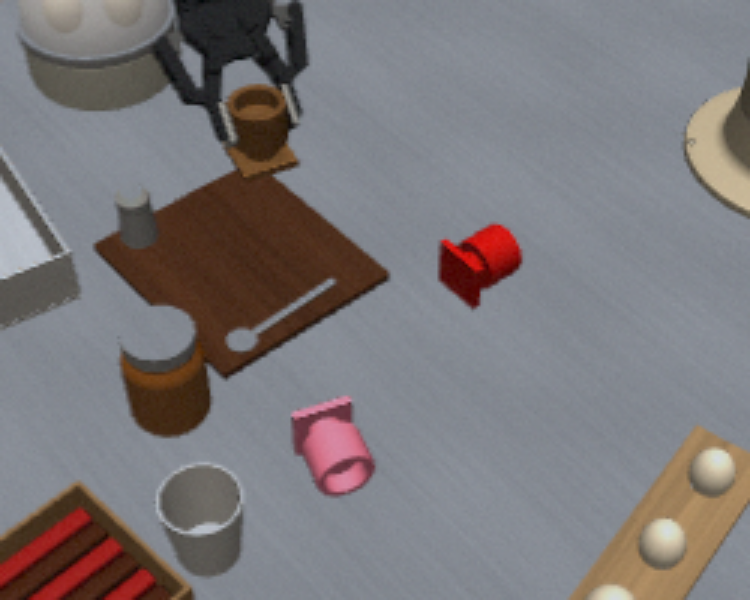

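```bash
python3 - <<'E'
from h import *
im=cv2.imread('pics/s3.png').astype(int);P=cloud('scene',np.load('pics/s3.npy'))
s=(abs(P[...,0]-.54)<.05)&(abs(P[...,1]+.225)<.05)&(P[...,2]>.1)&(P[...,2]<.25)&(im[...,2]-im[...,0]>25)
q=P[s];print(len(q),q.min(0),q.max(0))
t=q[q[:,2]>.186];print(len(t),t.mean(0),t.min(0),t.max(0))
A=np.c_[t[:,:2],np.ones(len(t))];print(np.linalg.lstsq(A,t[:,2],rcond=None)[0])
b=q[(q[:,2]<.142)];print(len(b),b.min(0),b.max(0))
A=np.c_[b[:,:2],np.ones(len(b))];print(np.linalg.lstsq(A,b[:,2],rcond=None)[0])
E
```

```text
542 [ 0.5109 -0.2486  0.1333] [ 0.5704 -0.1935  0.1975]
174 [ 0.5393 -0.221   0.1926] [ 0.5109 -0.2486  0.186 ] [ 0.5648 -0.1971  0.1975]
[ 0.0009 -0.0218  0.1873]
117 [ 0.5152 -0.2446  0.1333] [ 0.5704 -0.1935  0.1419]
[-0.035  -0.0657  0.1448]
```

Call:
arm_command(
  increments=[
    {"dx": -0.03, "dy": 0, "dz": 0.03, "ax": 0, "ay": 0, "az": 0, "hand": 0.3},
    {"dx": -0.06, "dy": 0, "dz": 0.06, "ax": 0, "ay": 0, "az": 0, "hand": 0.3},
    {"dx": -0.076, "dy": 0, "dz": 0.076, "ax": 0, "ay": 0, "az": 0, "hand": 0.3},
    {"dx": -0.081, "dy": 0, "dz": 0.08, "ax": 0, "ay": 0, "az": 0, "hand": 0.3},
    {"dx": -0.083, "dy": 0, "dz": 0.082, "ax": 0, "ay": 0, "az": 0, "hand": 0.3},
    {"dx": -0.083, "dy": 0, "dz": 0.082, "ax": 0, "ay": 0, "az": 0, "hand": 0.3},
    {"dx": -0.083, "dy": 0, "dz": 0.082, "ax": 0, "ay": 0, "az": 0, "hand": 0.3},
  ],
)

```text
t: 7.78
eef_pos: [0.5396, -0.2305, 0.0632]
orientation: [0.722, 0.576, 0.299, -0.238]
wrist_force: [0.1, 0.2, -0.5]
finger_gap: 0.0505
```

```bash
python3 st.py
```

```text
7.775 [ 1.0659  0.9964 -0.6892  1.8666 -0.2595  0.7148  0.5562] [ 0.5396 -0.2305  0.0632] [ 0.1584  0.6888 -0.7075] [ 0.9748 -0.2229  0.0013] [ 0.1441  0.2312 -0.4521] 0.050480058335123645
```

Call:
arm_command(
  increments=[
    {"dx": -0.001, "dy": 0, "dz": 0.001, "ax": 0, "ay": 0, "az": 0, "hand": 0.3},
    {"dx": -0.002, "dy": 0, "dz": 0.002, "ax": 0, "ay": 0, "az": 0, "hand": 0.3},
    {"dx": -0.002, "dy": 0, "dz": 0.002, "ax": 0, "ay": 0, "az": 0, "hand": 0.3},
    {"dx": -0.002, "dy": 0, "dz": 0.002, "ax": 0, "ay": 0, "az": 0, "hand": 0.3},
  ],
)

```text
t: 8.28
eef_pos: [0.5392, -0.2302, 0.0595]
orientation: [0.722, 0.576, 0.299, -0.239]
wrist_force: [-0.1, 0.0, -0.9]
finger_gap: 0.0503
```

Call:
arm_command(
  increments=[
    {"dx": -0.0007, "dy": 0, "dz": 0.0007, "ax": 0, "ay": 0, "az": 0, "hand": 0.3},
    {"dx": -0.0007, "dy": 0, "dz": 0.0007, "ax": 0, "ay": 0, "az": 0, "hand": 0.3},
    {"dx": -0.0007, "dy": 0, "dz": 0.0007, "ax": 0, "ay": 0, "az": 0, "hand": 0.3},
  ],
)

```text
t: 8.65
eef_pos: [0.5393, -0.2298, 0.0589]
orientation: [0.722, 0.576, 0.299, -0.239]
wrist_force: [-1.4, 0.8, 4.7]
finger_gap: 0.0506
```

```bash
python3 st.py; python3 -c "
from h import *
im,_=snap('scene','s4');cv2.imwrite('pics/s4c.png',cv2.resize(im[110:210,150:300],None,fx=5,fy=5))"
```

```text
8.65 [ 1.0648  1.0032 -0.6877  1.8669 -0.2581  0.7105  0.5585] [ 0.5393 -0.2298  0.0589] [ 0.1575  0.6899 -0.7066] [ 0.975  -0.2223  0.0002] [-1.4236  0.7844  4.7251] 0.05063201610490827
```

View pics/s4c.png

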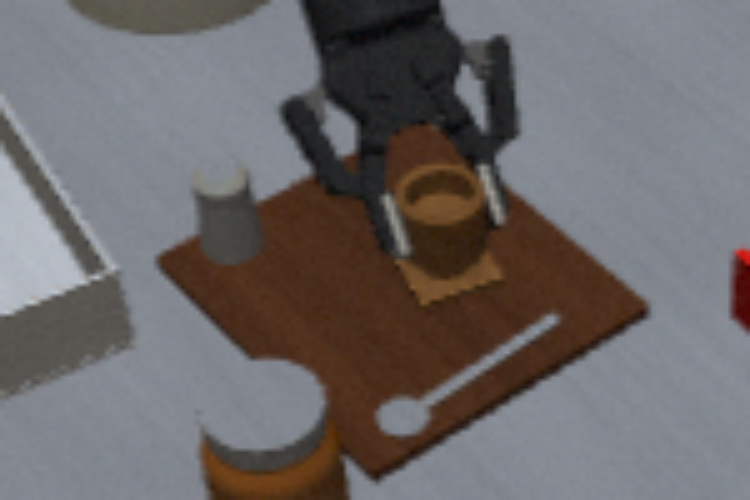

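Call:
arm_command(
  increments=[
    {"dx": 0, "dy": 0, "dz": 0, "ax": 0, "ay": 0, "az": 0, "hand": 0.65},
    {"dx": 0, "dy": 0, "dz": 0, "ax": 0, "ay": 0, "az": 0, "hand": 0.8},
    {"dx": 0, "dy": 0, "dz": 0, "ax": 0, "ay": 0, "az": 0, "hand": 1},
    {"dx": 0, "dy": 0, "dz": 0, "ax": 0, "ay": 0, "az": 0, "hand": 1},
    {"dx": 0, "dy": 0, "dz": 0, "ax": 0, "ay": 0, "az": 0, "hand": 1},
    {"dx": 0, "dy": 0, "dz": -0.03, "ax": 0, "ay": 0, "az": 0, "hand": 1},
    {"dx": 0, "dy": 0, "dz": -0.08, "ax": 0, "ay": 0, "az": 0, "hand": 1},
    {"dx": 0, "dy": 0, "dz": -0.14, "ax": 0, "ay": 0, "az": 0, "hand": 1},
    {"dx": -0.08, "dy": 0, "dz": -0.22, "ax": 0, "ay": 0, "az": 0, "hand": 1},
    {"dx": -0.08, "dy": 0, "dz": -0.22, "ax": 0, "ay": 0, "az": 0, "hand": 1},
  ],
)

```text
t: 9.95
eef_pos: [0.4911, -0.4397, 0.1581]
orientation: [0.723, 0.576, 0.299, -0.238]
wrist_force: [-0.5, 0.5, 0.3]
finger_gap: 0.0852
```

```bash
python3 st.py; cat > cup.py <<'E'
from h import *
from scipy.optimize import least_squares
import sys
tag=sys.argv[1]
for c in('scene','top'):
    im,d=snap(c,tag+c);im=im.astype(int);P=cloud(c,d)
    s=(abs(P[...,0]-.54)<.06)&(abs(P[...,1]+.225)<.06)&(P[...,2]>.025)&(P[...,2]<.08)
    q=P[s];t=q[(q[:,2]>.069)]
    if len(t)<10: print(c,'few',len(t));continue
    r=np.median(t[:,2]);print(c,len(q),len(t),r,t.min(0),t.max(0),cv2.minEnclosingCircle(t[:,:2].astype(np.float32)))
    w=q[(q[:,2]>.035)&(q[:,2]<.066)];w=w[np.hypot(w[:,0]-.54,w[:,1]+.225)>.0235]
    if len(w)>20:
        f=lambda p:np.hypot(w[:,0]-p[0],w[:,1]-p[1])-.026
        print(' wall',len(w),least_squares(f,[.54,-.225],loss='soft_l1',f_scale=.001).x)
    for n in ('cup_bowl',):
        for m in robot.mark_of(c,n):print(n,m['conf'],np.array(m['position']))
cv2.imwrite(f'pics/{tag}c.png',cv2.resize(cv2.imread(f'pics/{tag}scene.png')[110:210,150:300],None,fx=5,fy=5))
E
python3 cup.py s5
```

```text
9.95 [ 1.2406  0.9432 -0.6316  1.5326 -0.1837  1.1978  0.6031] [ 0.4911 -0.4397  0.1581] [ 0.1585  0.6877 -0.7085] [ 0.9746 -0.2239  0.0007] [-0.5061  0.4724  0.3334] 0.08521626764077848
scene 348 112 0.07356321364929563 [ 0.5123 -0.2519  0.0691] [ 0.5649 -0.2013  0.0772] ((0.5394058227539062, -0.22581812739372253), 0.027349218726158142)
 wall 97 [ 0.5386 -0.2258]
cup_bowl 0.97 [ 0.3816 -0.0776  0.0285]
cup_bowl 0.75 [0.647  0.0264 0.0288]
cup_bowl 0.69 [ 0.5637 -0.2387  0.0128]
cup_bowl 0.68 [ 0.5374 -0.2283  0.0563]
cup_bowl 0.61 [0.5091 0.2566 0.0493]
top 550 222 0.07294333447282958 [ 0.5154 -0.2491  0.0692] [ 0.5648 -0.1984  0.0773] ((0.5399917960166931, -0.22446973621845245), 0.026407970115542412)
 wall 70 [ 0.5402 -0.2245]
cup_bowl 0.87 [0.6444 0.0207 0.0225]
cup_bowl 0.58 [ 0.7125 -0.1336  0.0545]
```

View pics/s5c.png

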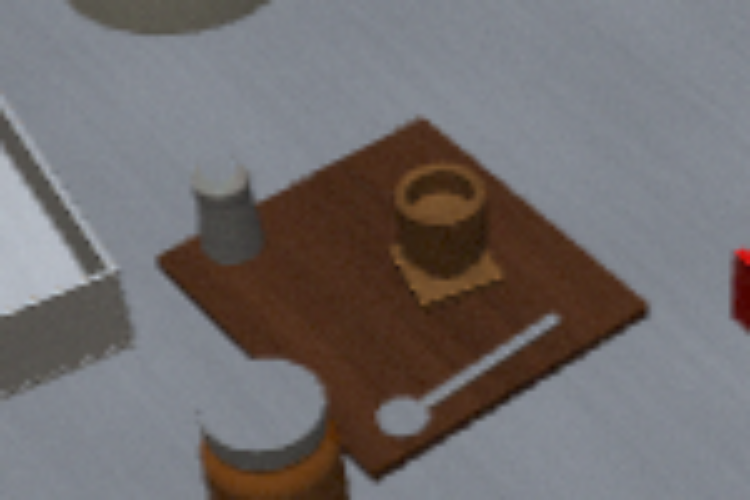

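View pics/s5top.png

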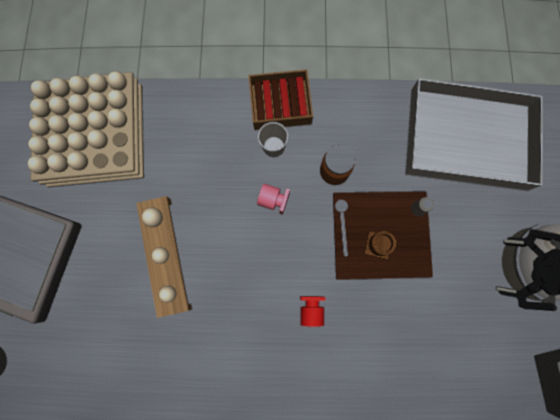

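```bash
python3 - <<'E'
from h import *
im=cv2.imread('pics/s4.png');d=np.load('pics/s4.npy')
p=np.array([.5393,-.2298,.0589]);h=np.array([.975,-.2223,0]);dd=np.array([.1575,.6899,-.7066]);x=np.cross(h,dd)
big=cv2.resize(im[130:175,210:260],None,fx=14,fy=14,interpolation=cv2.INTER_NEAREST)
for sgn,col in((1,(0,255,0)),(-1,(255,0,255))):
  for k in(0,.01,.019,.025,.032,.038):
    # inner pad face, upper edge(-x side?) 
    for w in(-.011,.011):
      u=proj('scene',p+sgn*h*.0253+k*dd+w*x)[0];q=((u-[210,130]+.5)*14).astype(int)
      cv2.circle(big,tuple(int(a) for a in q),3,col,-1);
      if w<0: cv2.putText(big,str(int(k*1000)),tuple(int(a) for a in q+4),0,.4,col,1)
cv2.imwrite('pics/tip.png',big)
E
```

```text
(no output)
```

View pics/tip.png

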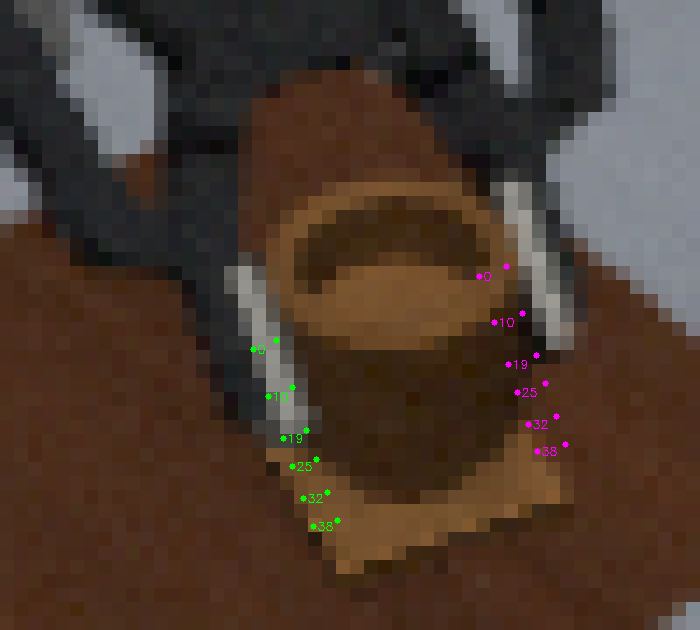

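```bash
cat > e.py <<'E'
from h import *
c=(np.array([0.2935,-0.6629,.2563]),Rn.from_quat([.9784,.2069,0,0]))
for i in ([.541,-.62,.04,-.174,-.347,-.42],[.03,0,.15,.002,-.002,.002],[.005,0,.078,-.002,.002,-.002],[-.251,.081,.041,0,.75,0],[-.083,0,.082,0,0,0],[-.002,0,.002,0,0,0],[-.0007,0,.0007,0,0,0],[-.08,0,-.22,0,0,0]): c=track(c,i)
print('cmd',c[0],c[1].as_quat())
E_=np.array([.5923,.2775,.058]);ya=np.radians(-76)
y=np.array([np.cos(ya),np.sin(ya),0]);RE=Rn.from_matrix(np.c_[np.cross(y,-Z),y,-Z])
E
python3 - <<'E'
from e import *
for p in((.50,-.35,.27),(.55,0,.27),(.5923,.2775,.16)):print(rel(*c,np.array(p),RE))
E
```

```text
cmd [ 0.492  -0.437   0.1575] [ 0.7224  0.5759  0.2993 -0.2385]
[ 0.1408 -0.0116 -0.0183 -0.2061 -0.3356  0.4976]
[ 0.3899 -0.0408  0.2309 -0.2061 -0.3356  0.4976]
[ 0.5101 -0.0614  0.5066 -0.2061 -0.3356  0.4976]
```

Call:
arm_command(
  increments=[
    {"dx": 0.141, "dy": -0.012, "dz": -0.018, "ax": 0, "ay": 0, "az": 0, "hand": 1},
    {"dx": 0.141, "dy": -0.012, "dz": -0.018, "ax": -0.206, "ay": -0.336, "az": 0.498, "hand": 1},
    {"dx": 0.141, "dy": -0.012, "dz": -0.018, "ax": -0.206, "ay": -0.336, "az": 0.498, "hand": 1},
    {"dx": 0.39, "dy": -0.041, "dz": 0.231, "ax": -0.206, "ay": -0.336, "az": 0.498, "hand": 1},
    {"dx": 0.39, "dy": -0.041, "dz": 0.231, "ax": -0.206, "ay": -0.336, "az": 0.498, "hand": 1},
    {"dx": 0.39, "dy": -0.041, "dz": 0.231, "ax": -0.206, "ay": -0.336, "az": 0.498, "hand": 1},
    {"dx": 0.39, "dy": -0.041, "dz": 0.231, "ax": -0.206, "ay": -0.336, "az": 0.498, "hand": 1},
    {"dx": 0.39, "dy": -0.041, "dz": 0.231, "ax": -0.206, "ay": -0.336, "az": 0.498, "hand": 1},
    {"dx": 0.39, "dy": -0.041, "dz": 0.231, "ax": -0.206, "ay": -0.336, "az": 0.498, "hand": 1},
    {"dx": 0.51, "dy": -0.061, "dz": 0.507, "ax": -0.206, "ay": -0.336, "az": 0.498, "hand": 1},
    {"dx": 0.51, "dy": -0.061, "dz": 0.507, "ax": -0.206, "ay": -0.336, "az": 0.498, "hand": 1},
    {"dx": 0.51, "dy": -0.061, "dz": 0.507, "ax": -0.206, "ay": -0.336, "az": 0.498, "hand": 1},
    {"dx": 0.51, "dy": -0.061, "dz": 0.507, "ax": -0.206, "ay": -0.336, "az": 0.498, "hand": 1},
    {"dx": 0.51, "dy": -0.061, "dz": 0.507, "ax": -0.206, "ay": -0.336, "az": 0.498, "hand": 1},
    {"dx": 0.51, "dy": -0.061, "dz": 0.507, "ax": -0.206, "ay": -0.336, "az": 0.498, "hand": 1},
    {"dx": 0.51, "dy": -0.061, "dz": 0.507, "ax": -0.206, "ay": -0.336, "az": 0.498, "hand": 1},
    {"dx": 0.51, "dy": -0.061, "dz": 0.507, "ax": -0.206, "ay": -0.336, "az": 0.498, "hand": 1},
    {"dx": 0.51, "dy": -0.061, "dz": 0.507, "ax": -0.206, "ay": -0.336, "az": 0.498, "hand": 1},
    {"dx": 0.51, "dy": -0.061, "dz": 0.507, "ax": -0.206, "ay": -0.336, "az": 0.498, "hand": 1},
  ],
)

```text
t: 12.52
eef_pos: [0.593, 0.2764, 0.1602]
orientation: [0.993, 0.121, -0.0, 0.0]
wrist_force: [0.5, -0.1, 0.5]
finger_gap: 0.0853
```

```bash
echo "c=track(c,[.51,-.061,.507,-.206,-.336,.498])" >> e.py; python3 - <<'E'
from st import *
from e import *
c2=c
print(c[0],rel(*c,E_+[0,0,.010],RE))
print(rel(p0,R0,E_+[0,0,.010],RE))
E
```

```text
12.525 [-0.4706  0.6243 -0.0801  1.8456  0.075   0.6751 -1.9229] [0.593  0.2764 0.1602] [-0.0004 -0.0003 -1.    ] [ 0.2397 -0.9708  0.0002] [ 0.4501 -0.1362  0.4948] 0.08532537647921797
cmd [ 0.492  -0.437   0.1575] [ 0.7224  0.5759  0.2993 -0.2385]
[0.5927 0.2777 0.1597] [-0.0004  0.      0.0917  0.      0.0005 -0.0003]
[-0.0004 -0.0013  0.0922  0.0001  0.0002 -0.0011]
```

Call:
arm_command(
  increments=[
    {"dx": 0, "dy": 0, "dz": 0.04, "ax": 0, "ay": 0, "az": 0, "hand": 1},
    {"dx": 0, "dy": 0, "dz": 0.075, "ax": 0, "ay": 0, "az": 0, "hand": 1},
    {"dx": 0, "dy": 0, "dz": 0.092, "ax": 0, "ay": 0, "az": 0, "hand": 1},
    {"dx": 0, "dy": 0, "dz": 0.092, "ax": 0, "ay": 0, "az": 0, "hand": 1},
    {"dx": 0, "dy": 0, "dz": 0.092, "ax": 0, "ay": 0, "az": 0, "hand": 1},
  ],
)

```text
t: 13.15
eef_pos: [0.5933, 0.2778, 0.0688]
orientation: [0.993, 0.122, 0.0, -0.0]
wrist_force: [0.2, -0.3, 0.8]
finger_gap: 0.0852
```

```bash
python3 st.py; python3 -c "
from h import *
im,_=snap('scene','s6');cv2.imwrite('pics/s6c.png',cv2.resize(im[210:340,280:440],None,fx=4,fy=4))"
```

```text
13.15 [-0.4814  0.7474 -0.0669  1.8892  0.0933  0.5073 -1.9393] [0.5933 0.2778 0.0688] [ 0.0005  0.0005 -1.    ] [ 0.2412 -0.9705 -0.0003] [ 0.2157 -0.3415  0.8366] 0.0851701912846308
```

View pics/s6c.png

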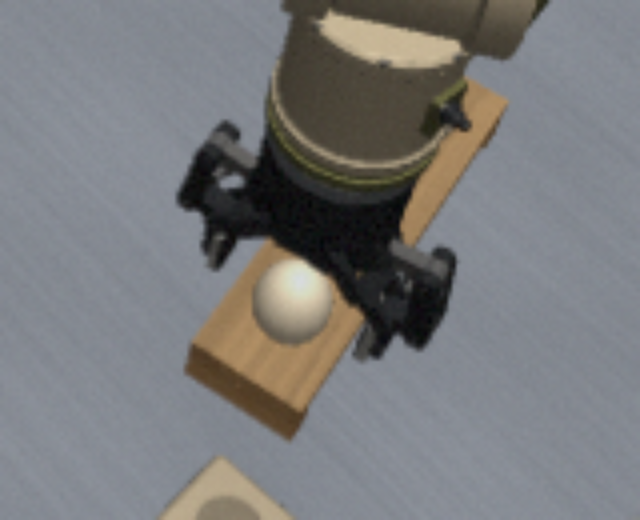

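Call:
arm_command(
  increments=[
    {"dx": 0, "dy": 0, "dz": 0, "ax": 0, "ay": 0, "az": 0, "hand": 0.75},
    {"dx": 0, "dy": 0, "dz": 0, "ax": 0, "ay": 0, "az": 0, "hand": 0.62},
    {"dx": 0, "dy": 0, "dz": 0, "ax": 0, "ay": 0, "az": 0, "hand": 0.58},
    {"dx": 0, "dy": 0, "dz": 0, "ax": 0, "ay": 0, "az": 0, "hand": 0.55},
    {"dx": 0, "dy": 0, "dz": 0, "ax": 0, "ay": 0, "az": 0, "hand": 0.53},
    {"dx": 0, "dy": 0, "dz": 0, "ax": 0, "ay": 0, "az": 0, "hand": 0.52},
    {"dx": 0, "dy": 0, "dz": 0, "ax": 0, "ay": 0, "az": 0, "hand": 0.51},
    {"dx": 0, "dy": 0, "dz": 0, "ax": 0, "ay": 0, "az": 0, "hand": 0.5},
    {"dx": 0, "dy": 0, "dz": 0, "ax": 0, "ay": 0, "az": 0, "hand": 0.5},
  ],
  newtons=20,
)

```text
t: 14.32
eef_pos: [0.5926, 0.2777, 0.0677]
orientation: [0.993, 0.122, -0.0, 0.0]
wrist_force: [-0.5, 1.2, 2.1]
finger_gap: 0.0429
```

Call:
arm_command(
  increments=[
    {"dx": 0, "dy": 0, "dz": 0, "ax": 0, "ay": 0, "az": 0, "hand": 0.48},
    {"dx": 0, "dy": 0, "dz": 0, "ax": 0, "ay": 0, "az": 0, "hand": 0.46},
    {"dx": 0, "dy": 0, "dz": 0, "ax": 0, "ay": 0, "az": 0, "hand": 0.46},
  ],
  newtons=20,
)

```text
t: 14.7
eef_pos: [0.5926, 0.2777, 0.0677]
orientation: [0.993, 0.122, -0.0, 0.0]
wrist_force: [-1.0, 0.5, 2.5]
finger_gap: 0.0426
```

Held (gap stalled at 42.6 mm). Lift straight up.

Call:
arm_command(
  increments=[
    {"dx": 0, "dy": 0, "dz": -0.01, "ax": 0, "ay": 0, "az": 0, "hand": 0.46},
    {"dx": 0, "dy": 0, "dz": -0.025, "ax": 0, "ay": 0, "az": 0, "hand": 0.46},
    {"dx": 0, "dy": 0, "dz": -0.05, "ax": 0, "ay": 0, "az": 0, "hand": 0.46},
    {"dx": 0, "dy": 0, "dz": -0.09, "ax": 0, "ay": 0, "az": 0, "hand": 0.46},
    {"dx": 0, "dy": 0, "dz": -0.13, "ax": 0, "ay": 0, "az": 0, "hand": 0.46},
    {"dx": 0, "dy": 0, "dz": -0.13, "ax": 0, "ay": 0, "az": 0, "hand": 0.46},
    {"dx": 0, "dy": 0, "dz": -0.13, "ax": 0, "ay": 0, "az": 0, "hand": 0.46},
  ],
)

```text
t: 15.58
eef_pos: [0.5925, 0.2774, 0.1981]
orientation: [0.993, 0.122, -0.0, 0.0]
wrist_force: [0.6, -0.0, -1.2]
finger_gap: 0.0426
```

```bash
echo "
c=track(c,[0,0,.092,0,0,0]);c=track(c,[0,0,-.13,0,0,0])" >> e.py; python3 - <<'E'
from st import *
from e import *
print(c[0],rel(*c,np.array([.5397,-.225,.20]),RE))
im,d=snap('scene','s7');cv2.imwrite('pics/s7c.png',cv2.resize(im[150:340,240:440],None,fx=3,fy=3))
P=cloud('scene',d);im=im.astype(int)
s=(np.hypot(P[...,0]-.593,P[...,1]-.278)<.035)&(P[...,2]>.14)&(P[...,2]<.24)&(im.min(-1)>120)
q=P[s];sol=np.linalg.lstsq(np.c_[2*q,np.ones(len(q))],(q**2).sum(1),rcond=None)[0];print(len(q),q.min(0),q.max(0),sol[:3])
for m in robot.mark_of('scene','egg_centre'):print(m)
E
```

```text
15.575 [-0.4683  0.5785 -0.0854  1.8182  0.0684  0.7483 -1.9172] [0.5925 0.2774 0.1981] [-0.0006 -0.0003 -1.    ] [ 0.2413 -0.9705  0.0001] [ 0.5596 -0.0174 -1.1608] 0.04255084060178572
cmd [ 0.492  -0.437   0.1575] [ 0.7224  0.5759  0.2993 -0.2385]
[0.5928 0.2777 0.1977] [-0.1728  0.475  -0.0021  0.      0.0005 -0.0003]
269 [0.5779 0.2556 0.1958] [0.6125 0.2966 0.22  ] [0.5927 0.277  0.1993]
{'position': [0.5884, 0.2787, 0.1883], 'conf': 0.65}
{'position': [0.5085, 0.2589, 0.0463], 'conf': 0.39}
```

View pics/s7c.png

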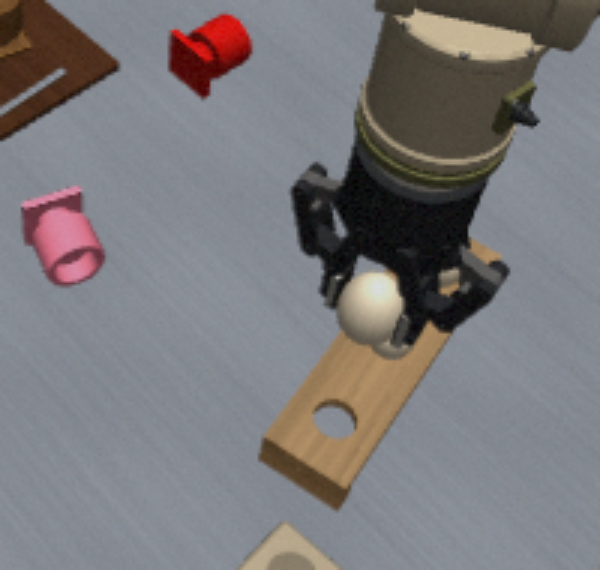

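Call:
arm_command(
  increments=[
    {"dx": -0.013, "dy": 0.035, "dz": 0, "ax": 0, "ay": 0, "az": 0, "hand": 0.46},
    {"dx": -0.029, "dy": 0.08, "dz": 0, "ax": 0, "ay": 0, "az": 0, "hand": 0.46},
    {"dx": -0.047, "dy": 0.13, "dz": 0, "ax": 0, "ay": 0, "az": 0, "hand": 0.46},
    {"dx": -0.066, "dy": 0.18, "dz": 0, "ax": 0, "ay": 0, "az": 0, "hand": 0.46},
    {"dx": -0.084, "dy": 0.23, "dz": 0, "ax": 0, "ay": 0, "az": 0, "hand": 0.46},
    {"dx": -0.102, "dy": 0.28, "dz": 0, "ax": 0, "ay": 0, "az": 0, "hand": 0.46},
    {"dx": -0.12, "dy": 0.33, "dz": 0, "ax": 0, "ay": 0, "az": 0, "hand": 0.46},
    {"dx": -0.139, "dy": 0.38, "dz": 0, "ax": 0, "ay": 0, "az": 0, "hand": 0.46},
    {"dx": -0.155, "dy": 0.425, "dz": 0, "ax": 0, "ay": 0, "az": 0, "hand": 0.46},
    {"dx": -0.167, "dy": 0.46, "dz": 0, "ax": 0, "ay": 0, "az": 0, "hand": 0.46},
    {"dx": -0.173, "dy": 0.475, "dz": 0, "ax": 0, "ay": 0, "az": 0, "hand": 0.46},
    {"dx": -0.173, "dy": 0.475, "dz": 0, "ax": 0, "ay": 0, "az": 0, "hand": 0.46},
    {"dx": -0.173, "dy": 0.475, "dz": 0, "ax": 0, "ay": 0, "az": 0, "hand": 0.46},
    {"dx": -0.173, "dy": 0.475, "dz": 0, "ax": 0, "ay": 0, "az": 0, "hand": 0.46},
  ],
)

```text
t: 17.42
eef_pos: [0.5399, -0.2233, 0.1978]
orientation: [0.992, 0.123, -0.001, -0.0]
wrist_force: [0.6, 0.4, -0.1]
finger_gap: 0.0425
```

```bash
echo "
c=track(c,[-.173,.475,0,0,0,0])" >> e.py; cat > eg.py <<'E'
from st import *
from e import *
import sys
tag=sys.argv[1]
print(c[0])
im,d=snap('scene',tag);cv2.imwrite(f'pics/{tag}c.png',cv2.resize(im[70:230,140:340],None,fx=3,fy=3))
P=cloud('scene',d);im=im.astype(int);z=p0[2]
s=(np.hypot(P[...,0]-.54,P[...,1]+.225)<.035)&(P[...,2]>z-.03)&(P[...,2]<z+.04)&(im.min(-1)>120)
q=P[s];sol=np.linalg.lstsq(np.c_[2*q,np.ones(len(q))],(q**2).sum(1),rcond=None)[0];print('egg',len(q),q.min(0),q.max(0),sol[:3])
s=(abs(P[...,0]-.54)<.06)&(abs(P[...,1]+.225)<.06)&(P[...,2]>.025)&(P[...,2]<.08)&(im[...,2]-im[...,0]>20)
w=P[s];t=w[w[:,2]>.069];w=w[(w[:,2]>.035)&(w[:,2]<.066)];w=w[np.hypot(w[:,0]-.54,w[:,1]+.225)>.0235]
from scipy.optimize import least_squares
if len(w)>20:
  print('cup wall',len(w),least_squares(lambda p:np.hypot(w[:,0]-p[0],w[:,1]-p[1])-.026,[.54,-.225],loss='soft_l1',f_scale=.001).x)
if len(t)>10:print('rim',cv2.minEnclosingCircle(t[:,:2].astype(np.float32)))
E
python3 eg.py s8
```

```text
17.425 [ 0.378   0.5062 -0.119   1.977   0.0934  0.6647 -1.1243] [ 0.5399 -0.2233  0.1978] [-0.0011  0.0003 -1.    ] [ 0.2438 -0.9698 -0.0005] [ 0.5598  0.4462 -0.0992] 0.04254947890744281
cmd [ 0.492  -0.437   0.1575] [ 0.7224  0.5759  0.2993 -0.2385]
[ 0.5396 -0.2251  0.1979]
egg 104 [ 0.5315 -0.2461  0.1957] [ 0.5582 -0.1997  0.2232] [ 0.5439 -0.222   0.205 ]
cup wall 106 [ 0.5388 -0.2258]
rim ((0.5387722253799438, -0.22391490638256073), 0.02670232765376568)
```

View pics/s8c.png

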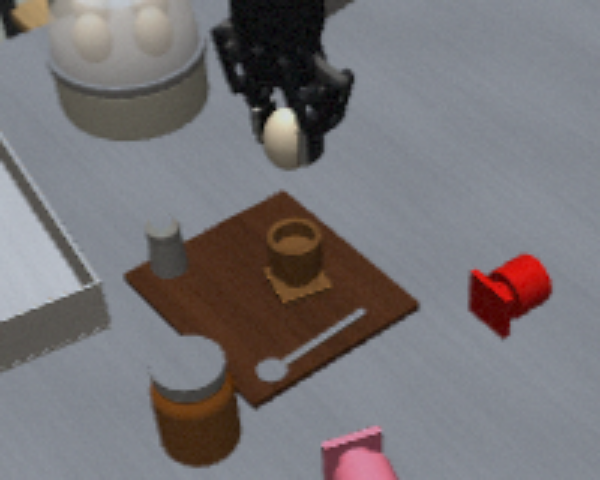

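Call:
arm_command(
  increments=[
    {"dx": 0, "dy": 0, "dz": 0.03, "ax": 0, "ay": 0, "az": 0, "hand": 0.46},
    {"dx": 0, "dy": 0, "dz": 0.06, "ax": 0, "ay": 0, "az": 0, "hand": 0.46},
    {"dx": 0, "dy": 0, "dz": 0.075, "ax": 0, "ay": 0, "az": 0, "hand": 0.46},
    {"dx": 0, "dy": 0, "dz": 0.075, "ax": 0, "ay": 0, "az": 0, "hand": 0.46},
    {"dx": 0, "dy": 0, "dz": 0.075, "ax": 0, "ay": 0, "az": 0, "hand": 0.46},
  ],
)

```text
t: 18.1
eef_pos: [0.54, -0.2251, 0.1237]
orientation: [0.993, 0.122, 0.0, 0.0]
wrist_force: [1.0, -0.5, -1.1]
finger_gap: 0.0427
```

```bash
echo "
c=track(c,[0,0,.075,0,0,0])" >> e.py; python3 eg.py s9
```

```text
18.1 [ 0.3654  0.6112 -0.0994  2.0283  0.1188  0.5072 -1.1469] [ 0.54   -0.2251  0.1237] [ 0.0001 -0.0006 -1.    ] [ 0.2416 -0.9704  0.0006] [ 0.9599 -0.4758 -1.0504] 0.04272630715109588
cmd [ 0.492  -0.437   0.1575] [ 0.7224  0.5759  0.2993 -0.2385]
[ 0.5395 -0.2251  0.1229]
egg 90 [ 0.5341 -0.2481  0.1233] [ 0.5568 -0.2031  0.1501] [ 0.5438 -0.2225  0.1317]
cup wall 96 [ 0.5386 -0.2258]
rim ((0.5403076410293579, -0.2242530733346939), 0.026191985234618187)
```

View pics/s9c.png

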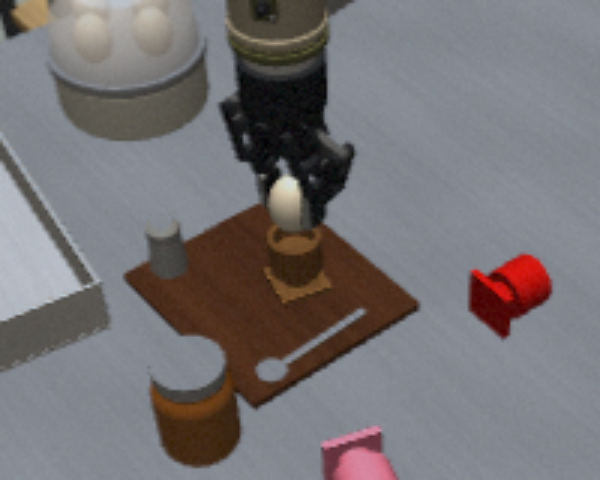

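```bash
cat > ov.py <<'E'
from h import *
import sys
def ov(tag,egg,cup,cam='scene',r=(0,0,0,0)):
    im=cv2.imread(f'pics/{tag}.png');y0,y1,x0,x1=(130,200,205,275) if cam=='scene' else r;f=10
    big=cv2.resize(im[y0:y1,x0:x1],None,fx=f,fy=f,interpolation=cv2.INTER_NEAREST)
    th,ph=np.meshgrid(np.linspace(0,2*np.pi,60),np.linspace(0,np.pi,40))
    zc=-.002;zz=np.cos(ph);Zz=np.where(zz>0,zz*.031,zz*.027)
    E=np.stack([.022*np.sin(ph)*np.cos(th),.022*np.sin(ph)*np.sin(th),Zz+zc],-1).reshape(-1,3)+egg
    def tr(X):return ((proj(cam,X)-[x0,y0]+.5)*f).astype(np.int32)
    cv2.polylines(big,[cv2.convexHull(tr(E))],True,(0,255,0),1)
    t=np.linspace(0,2*np.pi,60)
    for rr in(.026,.019):
        cv2.polylines(big,[tr(np.c_[cup[0]+rr*np.cos(t),cup[1]+rr*np.sin(t),np.full(60,.074)])],True,(255,0,255),1)
    cv2.imwrite(f'pics/{tag}_ov.png',big)
if __name__=='__main__':
    v=list(map(float,sys.argv[2:]));ov(sys.argv[1],np.array(v[:3]),np.array(v[3:5]))
E
python3 ov.py s9 .54 -.225 .1137 .5397 -.225
```

```text
(no output)
```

View pics/s9_ov.png

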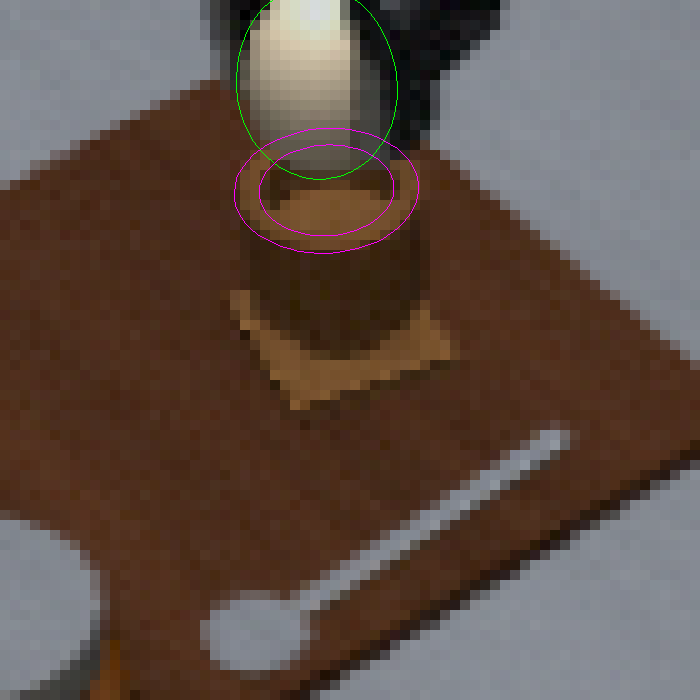

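Call:
arm_command(
  increments=[
    {"dx": 0, "dy": 0, "dz": 0.006, "ax": 0, "ay": 0, "az": 0, "hand": 0.46},
    {"dx": 0, "dy": 0, "dz": 0.012, "ax": 0, "ay": 0, "az": 0, "hand": 0.46},
    {"dx": 0, "dy": 0, "dz": 0.016, "ax": 0, "ay": 0, "az": 0, "hand": 0.46},
    {"dx": 0, "dy": 0, "dz": 0.019, "ax": 0, "ay": 0, "az": 0, "hand": 0.46},
    {"dx": 0, "dy": 0, "dz": 0.021, "ax": 0, "ay": 0, "az": 0, "hand": 0.46},
    {"dx": 0, "dy": 0, "dz": 0.021, "ax": 0, "ay": 0, "az": 0, "hand": 0.46},
    {"dx": 0, "dy": 0, "dz": 0.021, "ax": 0, "ay": 0, "az": 0, "hand": 0.46},
  ],
)

```text
t: 19.02
eef_pos: [0.5395, -0.2252, 0.1019]
orientation: [0.993, 0.122, -0.0, 0.0]
wrist_force: [-1.0, -0.7, -0.6]
finger_gap: 0.0426
```

```bash
echo "
c=track(c,[0,0,.021,0,0,0])" >> e.py; python3 eg.py s10; python3 ov.py s10 .5397 -.225 .092 .5397 -.225
```

```text
19.025 [ 0.3605  0.6442 -0.0923  2.0402  0.1256  0.4631 -1.1529] [ 0.5395 -0.2252  0.1019] [-0.0009 -0.0004 -1.    ] [ 0.2414 -0.9704  0.0002] [-1.0188 -0.7385 -0.6095] 0.04258917787243144
cmd [ 0.492  -0.437   0.1575] [ 0.7224  0.5759  0.2993 -0.2385]
[ 0.5395 -0.2251  0.1019]
egg 88 [ 0.5347 -0.2359  0.1   ] [ 0.558  -0.2029  0.1371] [ 0.5461 -0.2192  0.1137]
cup wall 91 [ 0.5386 -0.226 ]
rim ((0.539756178855896, -0.22349447011947632), 0.02552940882742405)
```

View pics/s10_ov.png

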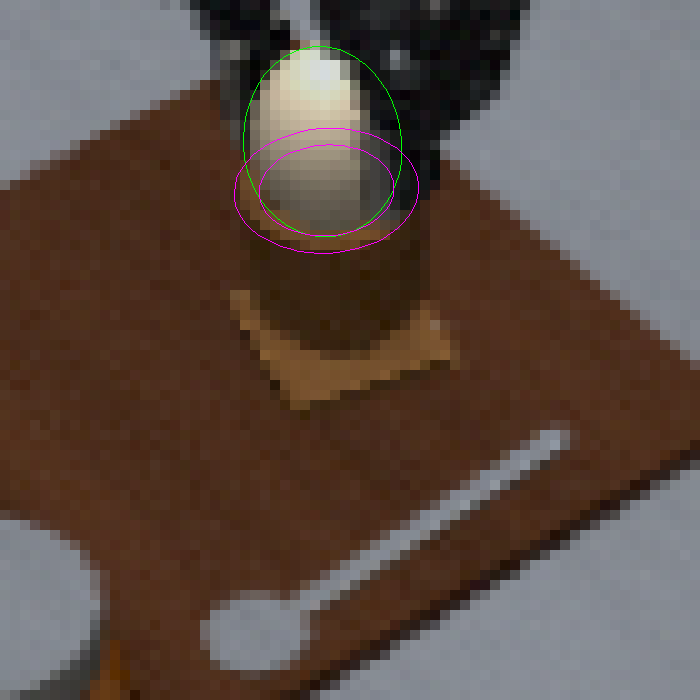

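Call:
arm_command(
  increments=[
    {"dx": 0, "dy": 0, "dz": 0.001, "ax": 0, "ay": 0, "az": 0, "hand": 0.46},
    {"dx": 0, "dy": 0, "dz": 0.0015, "ax": 0, "ay": 0, "az": 0, "hand": 0.46},
    {"dx": 0, "dy": 0, "dz": 0.0015, "ax": 0, "ay": 0, "az": 0, "hand": 0.46},
  ],
)

```text
t: 19.45
eef_pos: [0.54, -0.2254, 0.1009]
orientation: [0.993, 0.122, 0.0, 0.0]
wrist_force: [1.4, -2.0, 5.5]
finger_gap: 0.0429
```

Call:
arm_command(
  increments=[
    {"dx": 0, "dy": 0, "dz": 0.0005, "ax": 0, "ay": 0, "az": 0, "hand": 0.46},
    {"dx": 0, "dy": 0, "dz": 0.001, "ax": 0, "ay": 0, "az": 0, "hand": 0.46},
    {"dx": 0, "dy": 0, "dz": 0.001, "ax": 0, "ay": 0, "az": 0, "hand": 0.46},
  ],
)

```text
t: 19.82
eef_pos: [0.5402, -0.2254, 0.1005]
orientation: [0.993, 0.122, 0.0, 0.001]
wrist_force: [-1.3, -0.4, 11.9]
finger_gap: 0.0425
```

Call:
arm_command(
  increments=[
    {"dx": 0, "dy": 0, "dz": -0.0008, "ax": 0, "ay": 0, "az": 0, "hand": 0.49},
    {"dx": 0, "dy": 0, "dz": -0.0008, "ax": 0, "ay": 0, "az": 0, "hand": 0.51},
    {"dx": 0, "dy": 0, "dz": -0.0008, "ax": 0, "ay": 0, "az": 0, "hand": 0.53},
    {"dx": 0, "dy": 0, "dz": -0.0008, "ax": 0, "ay": 0, "az": 0, "hand": 0.56},
    {"dx": 0, "dy": 0, "dz": -0.0008, "ax": 0, "ay": 0, "az": 0, "hand": 0.65},
    {"dx": 0, "dy": 0, "dz": -0.0008, "ax": 0, "ay": 0, "az": 0, "hand": 0.8},
    {"dx": 0, "dy": 0, "dz": -0.0008, "ax": 0, "ay": 0, "az": 0, "hand": 1},
    {"dx": 0, "dy": 0, "dz": -0.0008, "ax": 0, "ay": 0, "az": 0, "hand": 1},
    {"dx": 0, "dy": 0, "dz": -0.0008, "ax": 0, "ay": 0, "az": 0, "hand": 1},
  ],
)

```text
t: 20.95
eef_pos: [0.5394, -0.2251, 0.1001]
orientation: [0.993, 0.122, -0.001, 0.0]
wrist_force: [0.3, 0.5, 0.2]
finger_gap: 0.0854
```

```bash
python3 st.py; python3 -c "
from h import *
snap('scene','s11')";python3 ov.py s11 .5397 -.225 .09 .5397 -.225
```

```text
20.95 [ 0.3601  0.6469 -0.0918  2.0411  0.1262  0.4597 -1.1534] [ 0.5394 -0.2251  0.1001] [-0.001  -0.0003 -1.    ] [ 0.2415 -0.9704  0.    ] [0.2592 0.5232 0.1705] 0.0854356566606701
```

View pics/s11_ov.png

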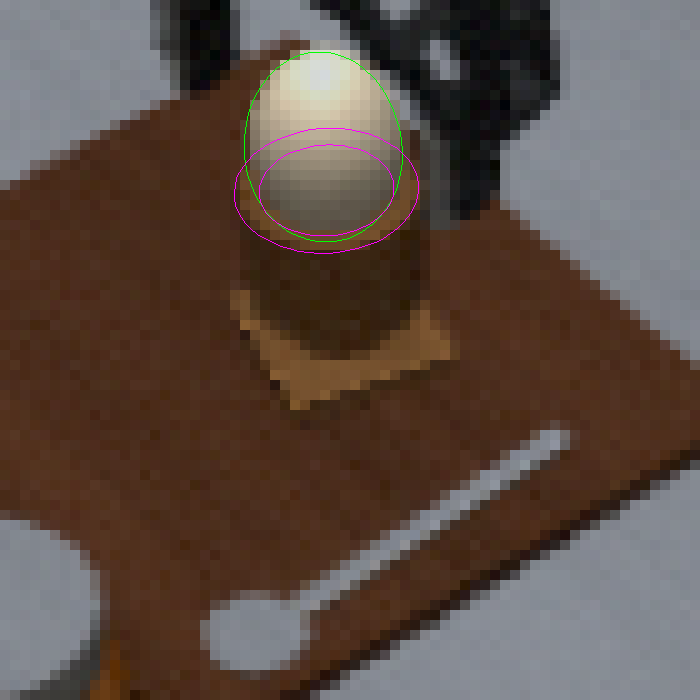

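Egg stands in the cup, fingers clear of it. Retract straight up and away.

Call:
arm_command(
  increments=[
    {"dx": 0, "dy": 0, "dz": -0.02, "ax": 0, "ay": 0, "az": 0, "hand": 1},
    {"dx": 0, "dy": 0, "dz": -0.06, "ax": 0, "ay": 0, "az": 0, "hand": 1},
    {"dx": 0, "dy": 0, "dz": -0.11, "ax": 0, "ay": 0, "az": 0, "hand": 1},
    {"dx": 0, "dy": 0, "dz": -0.16, "ax": 0, "ay": 0, "az": 0, "hand": 1},
    {"dx": 0, "dy": -0.06, "dz": -0.17, "ax": 0, "ay": 0, "az": 0, "hand": 1},
    {"dx": 0, "dy": -0.12, "dz": -0.17, "ax": 0, "ay": 0, "az": 0, "hand": 1},
    {"dx": 0, "dy": -0.18, "dz": -0.17, "ax": 0, "ay": 0, "az": 0, "hand": 1},
    {"dx": 0, "dy": -0.2, "dz": -0.17, "ax": 0, "ay": 0, "az": 0, "hand": 1},
    {"dx": 0, "dy": -0.2, "dz": -0.17, "ax": 0, "ay": 0, "az": 0, "hand": 1},
    {"dx": 0, "dy": -0.2, "dz": -0.17, "ax": 0, "ay": 0, "az": 0, "hand": 1},
  ],
)

```text
t: 22.25
eef_pos: [0.4916, -0.032, 0.2702]
orientation: [0.993, 0.121, -0.0, 0.0]
wrist_force: [0.4, -0.3, -0.5]
finger_gap: 0.0856
```

```bash
python3 st.py; cat > fin.py <<'E'
from h import *
from ov import ov
from scipy.optimize import least_squares
for c in('scene','top'):
    im,d=snap(c,'f_'+c);P=cloud(c,d);im=im.astype(int)
    n=(np.hypot(P[...,0]-.54,P[...,1]+.225)<.06)
    e=P[n&(P[...,2]>.08)&(P[...,2]<.125)]
    def f(p,ret=0):
        x=e-p[:3];ax=np.array([p[3],p[4],1]);ax/=np.linalg.norm(ax)
        z=x@ax+.002;r=np.linalg.norm(x-np.outer(x@ax,ax),axis=1);L=np.where(z>0,.031,.027)
        return (np.sqrt((r/.022)**2+(z/L)**2)-1)*.022
    o=least_squares(f,[.54,-.225,.09,0,0],loss='soft_l1',f_scale=.001);print(c,'egg',len(e),o.x,'top',e[:,2].max(),abs(o.fun).mean())
    w=P[n&(P[...,2]>.03)&(P[...,2]<.068)&(im[...,2]-im[...,0]>10)];w=w[np.hypot(w[:,0]-.54,w[:,1]+.225)>.0235];w=w[np.hypot(w[:,0]-.54,w[:,1]+.225)<.03]
    print(' cup',len(w),least_squares(lambda p:np.hypot(w[:,0]-p[0],w[:,1]-p[1])-.026,[.54,-.225],loss='soft_l1',f_scale=.001).x)
    for t in('egg_centre','small_egg_a_centre','shaker_mid','spoon_mid','tumbler_mid','jar_mid','cup_bowl'):
        for r in robot.mark_of(c,t)[:2 if t!='cup_bowl' else 5]: print(c,t,round(r['conf'],2),np.array(r['position']))
ov('f_scene',np.array([.5397,-.225,.09]),[.5397,-.225])
ov('f_top',np.array([.5397,-.225,.09]),[.5397,-.225],'top',(215,275,350,410))
E
python3 fin.py
```

```text
22.25 [ 0.0848  0.3101 -0.174   2.097   0.0794  0.7413 -1.4677] [ 0.4916 -0.032   0.2702] [-0.0007 -0.0008 -1.    ] [ 0.2404 -0.9707  0.0006] [ 0.4399 -0.333  -0.5395] 0.0856105581992733
scene egg 211 [ 0.5379 -0.2264  0.09    0.0573  0.0887] top 0.12191316428549831 0.001062394577818452
 cup 100 [ 0.5387 -0.2256]
scene egg_centre 0.52 [ 0.5414 -0.2251  0.0935]
scene egg_centre 0.49 [ 0.7182 -0.1358  0.0478]
scene small_egg_a_centre 0.47 [0.4247 0.2393 0.049 ]
scene shaker_mid 0.68 [ 0.6249 -0.3215  0.0391]
scene spoon_mid 0.5 [ 0.5792 -0.1519  0.0091]
scene tumbler_mid 0.61 [0.7751 0.0123 0.0391]
scene jar_mid 0.8 [ 0.7192 -0.1359  0.0452]
scene jar_mid 0.3 [ 0.5812 -0.1458  0.0121]
scene cup_bowl 0.74 [ 0.3801 -0.0749  0.0293]
scene cup_bowl 0.62 [ 0.5396 -0.2279  0.0544]
scene cup_bowl 0.59 [0.6459 0.0232 0.03  ]
top egg 366 [ 0.5402 -0.2248  0.0897 -0.0117  0.024 ] top 0.12087773277301556 0.0005989035246034914
 cup 65 [ 0.5402 -0.2244]
top egg_centre 0.69 [ 0.5391 -0.2227  0.0938]
top small_egg_a_centre 0.54 [0.4296 0.2381 0.0486]
top shaker_mid 0.66 [ 0.6272 -0.3247  0.0445]
top shaker_mid 0.18 [0.7709 0.0131 0.0383]
top tumbler_mid 0.96 [0.7728 0.0109 0.0414]
top jar_mid 0.82 [ 0.715  -0.1325  0.051 ]
top jar_mid 0.36 [0.5104 0.2603 0.0514]
top cup_bowl 0.68 [0.6448 0.0216 0.0249]
top cup_bowl 0.6 [ 0.5419 -0.2263  0.0564]
```

View pics/f_scene_ov.png

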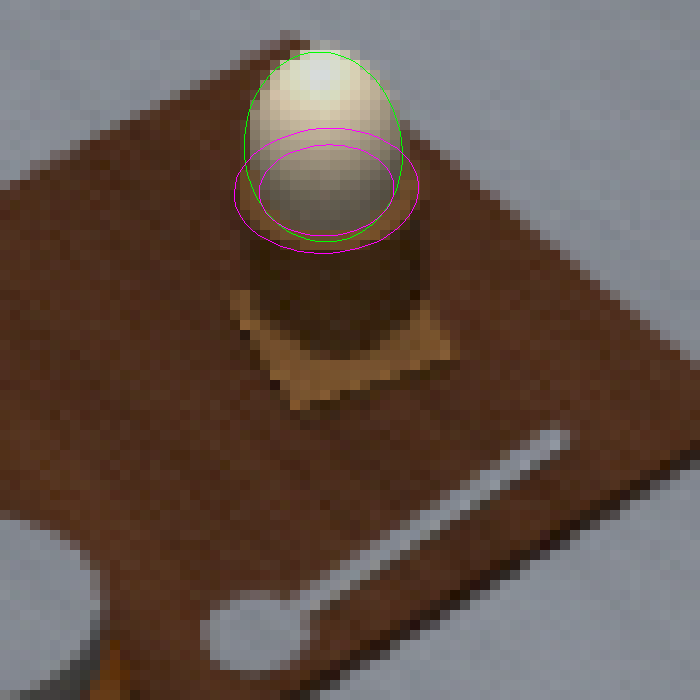

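View pics/f_top_ov.png

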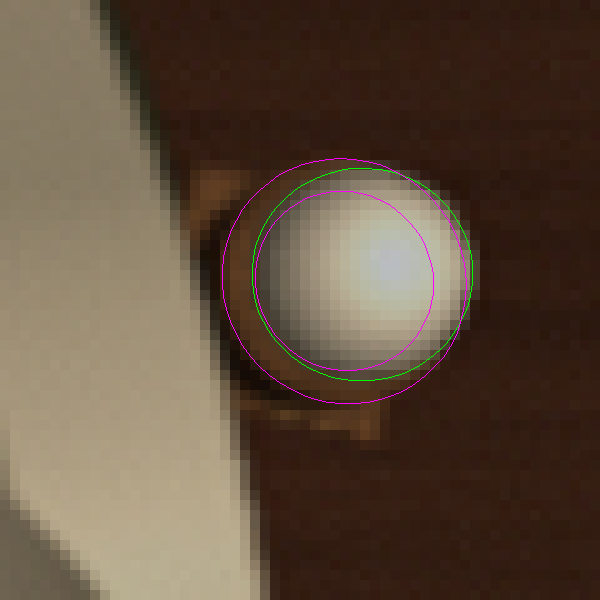

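```bash
python3 -c "
from h import *
print(robot.hand_in())"
```

```text
the job is handed in; nothing more can be done
None
```

I righted the brown egg cup and set it on the board, then moved the large egg from the rack into the cup. I handed the job in at about t = 22.5 s; no verdict is reported.

**What I did**
- I gripped the cup across its bowl with the tool tilted 45°, at 40 N. I swung it 90° upright and lowered it until it pressed the board with about 5 N.
- I gripped the egg at the 20 N setting, the gripper's minimum; 8 to 12 N would have been plenty. I lowered it into the cup until it seated, with a peak wrist force of about 12 N, then opened the fingers slowly and backed away.

**Last checks, after retracting**

| Check | Top camera | Scene camera |
|---|---|---|
| Cup position (x, y) | (0.540, -0.224) | (0.539, -0.226) |
| Egg offset from the cup, per axis | under 0.5 mm | about 1 mm |
| Egg tilt | about 1.5° | about 6° |

- **Egg height:** about 36 mm above the middle of the bowl in both cameras, which is the expected seat height.
- **Tilt disagreement:** the scene camera's 6° comes from a coarser fit on fewer points. Both values are below the 15° limit.
- **Bystanders:** all positions I could measure were within about 6 mm of the start, close to detector noise. The spoon was seen only by the scene camera. The detectors gave a reading for only one small egg.
- **Robot:** gripper clear of everything, wrist force near zero.

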